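Pack, seal and shelve a tub of pralines

ROBOT

A 6-joint arm with a two-finger parallel gripper is mounted at the origin on the work surface. World frame = base frame: x ahead of the robot, y to its left, z up, the work surface at z = 0. Lengths are in m, angles in rad, forces in N, time in s.
With the tool pointing down it reaches from about 0.425 to 0.95 m from the base axis. Payload 3.5 kg.
Tool frame: the origin (TCP) lies at the very end of the fingers, on their centre line; the grasp point (between the pads) lies 19 mm behind it; z points along the fingers, y is the line along which they close (so a half turn about z gives the same grasp; the last joint's range is limited). The gripper opens to 85 mm and grips with 20 to 120 N. Pads are 22 mm wide; open, the fingers measure 114 mm over their backs; the gripper's body (76 mm by 85 mm) begins 54 mm behind the grasp point. The pads swing forward as they close: fully open they stand 13 mm farther back than shut.
Start: joints at [0.969, 0.286, 1.577, -0, 1.279, -0.15], TCP at [0.295, 0.607, 0.231] pointing down, gripper open.
Joint ranges: [-2.77, 2.77], [-0.9, 2.22], [0.21, 2.48], [-1.53, 4.67], [0.24, 2.81], [-2.84, 2.84]. Speed limits (rad/s): [2.79, 2.79, 3.14, 3.14, 3.14, 3.14].

INTERFACE

Orientations are given as a unit quaternion [x, y, z, w].
In Python, from plant import ctrl gives the robot as it stands.
- The arm moves only by the tool carry_out, never from a script. Its argument "deltas" is one flat list of numbers, 6 for each row, row after row: the shift along the tool's x, y, z in m, then the turn, a rotation vector about the tool's x, y, z in rad. A call has 1 to 5 rows; each row is the pose to reach, as a shift and turn from the pose commanded when the call began, along the tool's axes at that moment; what a row does not reach only later rows make up. A row lasts 1/8 s, in which the tool goes at most 62.5 mm and 10.7 degrees, less where a joint would pass 70% of its speed; a pose out of reach is approached as far as the arm can. A call with a gripper value outside its range is refused whole. "grip" is the opening in per cent of the stroke, from 0 (shut) to 100 (fully open), set as the call begins (left out, the last holds). The fingers move at their own pace and stop on an object; "grip_force" is the grip in N (left out, the last holds). Time passes only in rows, so rows that repeat a pose let the fingers close. It gives the time, the measured TCP pose, the force, the opening and the grip force at its end, in the units of the state.
- ctrl.get_state(): the state, without advancing time (a new reading comes with each control period).
- ctrl.read_camera(name): name is "scene" or "top"; returns (picture, depth): 384x512x3 uint8, red, green, blue; 384x512 float32, m along the optical axis (not along the pixel's ray), 0 where there is no reading.
- ctrl.camera_model(name): a dict with "intrinsics" (3x3 intrinsics, pixels), "extrinsics" (4x4, takes a point from world to camera coordinates). Camera axes: x right, y down, z forward; pixel columns grow to the right and rows downward; lengths in m; the calibration is good to about 2 mm. A picture is of the moment at which its call begins. camera_model takes no time and is no camera call.
- ctrl.sign_off(): hands the job in; it is judged then, once.
Trained networks look in the newest picture that a camera, given by its name, has taken for a name from the list of things; names that differ only in an ending like _2 or _b are one class to them, and where a whole thing is asked for, a point or a joint stands for the part that bears it (a point fixed in the world has none). Each returns a list of dicts, best first, with "score" (0 to 1); they miss things now and then, are a little off and sometimes report something else, mostly with a low value. They report only what shows in the picture. A call takes as long as a camera call. They do not tell look-alikes from the thing itself.
- ctrl.find_in(camera, query): "uv" ([column, row] in pixels, amid what is visible of it).
The state is a dict: "time": time; "qpos": joint angles; "dq": joint speeds; "joint_efforts": joint torques, N m; "eef_pos": TCP position; "tcp_rot": TCP orientation; "contact_force": force on the tool from outside, world axes, zero at the start; "wrist_torque": the same for the moment, N m; "opening": opening from 0.0 (shut) to 1.0 (fully open); "finger_force": force on a finger pad.
Only numpy, scipy, OpenCV 4.12 (cv2) and the standard library are available. Lean on these libraries where they do the work, as an engineer would, in place of code of your own. Each camera call takes 0.05 s, during which the arm holds its last target. There are 200 camera calls.

TASK

Put all the domed round pralines from the marble slab into the open tub (leave the rectangular bars), set the lid on and press its four edge strips fully down one after another until it is sealed all round. Then slide the tub by its fin, flat on the counter, under the low shelf onto the dark liner strip that marks its empty place, square and with its front wall flush with the shelf's front edge and the fin sticking out, without touching the shelf or disturbing the other goods.

Things in the scene. Friction and masses are not known exactly. Their poses are not given: they have to be found in the camera images.
- praline0_mid (a point): one of two to four domed round chocolates (pralines), 30 mm across at the foot and 22 mm tall, about 25 g, standing on the marble slab; the point is its centre, 11 mm above its foot, z up the dome
- praline1_mid (a point): one of two to four domed round chocolates (pralines), 30 mm across at the foot and 22 mm tall, about 25 g, standing on the marble slab; the point is its centre, 11 mm above its foot, z up the dome
- praline2_mid (a point): one of two to four domed round chocolates (pralines), 30 mm across at the foot and 22 mm tall, about 25 g, standing on the marble slab; the point is its centre, 11 mm above its foot, z up the dome
- praline3_mid (a point): one of two to four domed round chocolates (pralines), 30 mm across at the foot and 22 mm tall, about 25 g, standing on the marble slab; the point is its centre, 11 mm above its foot, z up the dome
- bar0: rectangular chocolate bar on the slab, 48 x 22 x 12 mm (along x, y, z), not wanted, stays there; origin at the centre of its underside
- bar1: second such bar, 48 x 22 x 12 mm; origin at the centre of its underside
- slab: fixed marble slab on the counter, 180 x 220 x 8 mm (x, y, z); origin at the centre of its underside
- tub_mid (a point): the open low tub, loose, clear plastic, about 0.35 kg: outside 100 x 120 mm (its x, y), 48 mm tall, walls and floor 4 mm thick. The point is its centre, 24 mm above its underside. Its front is its -x side, from which a white pull fin sticks out
- tub_fin (a point): where to hold the tub's pull fin: an upright plate 12 mm thick (along the tub's y), from 10 to 44 mm above the counter, reaching from the front wall (50 mm from the tub's centre) to 109 mm from the centre along the tub's -x. The point is on the fin 92 mm from the centre, 27 mm above the tub's underside; axes as the tub's
- tub: the same tub; origin at the centre of its underside, axes as tub_mid
- lid_grip (a point): the loose lid, 100 x 120 mm (its x, y), about 0.12 kg, held by a ridge in the middle of its top: 40 mm long along y, 14 mm thick along x, 20 mm tall. The point is the ridge's middle, 10 mm above the plate's top and 20 mm above the foot of the plug under the plate. Seated, the plate lies on the tub's rim and this point is 62 mm above the tub's underside, over its centre; either way round fits
- lid: the same lid; origin at the centre of the foot of its plug (87 x 107 mm, 6 mm deep, drops into the tub's mouth; the plate above is 4 mm thick). Four press strips, their tops 17 mm above this origin until pressed: strip0, strip1 centred at x -42 and +42 mm (14 wide, 60 long along y), strip2, strip3 at y -52 and +52 mm (14 wide, 50 long along x)
- strip0 (a joint): travel of the lid's press strip at the middle of its -x edge: 0 m standing up, 0.005 m pressed fully down (top 2 mm above the plate); it gives way at about 6 N and stays where it is left
- strip1 (a joint): travel of the lid's press strip at the middle of its +x edge: 0 m standing up, 0.005 m pressed fully down (top 2 mm above the plate); it gives way at about 6 N and stays where it is left
- strip2 (a joint): travel of the lid's press strip at the middle of its -y edge: 0 m standing up, 0.005 m pressed fully down (top 2 mm above the plate); it gives way at about 6 N and stays where it is left
- strip3 (a joint): travel of the lid's press strip at the middle of its +y edge: 0 m standing up, 0.005 m pressed fully down (top 2 mm above the plate); it gives way at about 6 N and stays where it is left
- shelf: fixed low white shelf: board 180 x 520 mm (its x, y), underside 95 mm and top 111 mm above the counter, a side cheek 12 mm thick under each end, open in front (-x) and behind; stock tubs up to 68 mm tall stand on the back half of the board. Origin on the counter below the board's centre; front edge 90 mm from it along -x (price rail 4 mm more)
- slot: the empty place under the shelf beside the two full tubs, shown by a dark liner strip 120 mm wide (y) flat on the counter (under 1 mm, no step) that runs from 110 mm before to 170 mm behind this origin and so shows at both sides of the shelf. Origin on the counter where the tub's centre belongs, 50 mm behind the shelf board's front edge; x points in under the shelf. 38 mm or more free on either side
- nb1: full tub under the shelf with its lid, 104 x 104 x 63 mm, loose, stays; origin at the centre of its underside
- nb2: second such full tub; origin at the centre of its underside
- jar: amber jar, 72 mm across, 110 mm tall, stays; origin at the centre of its underside
- scraper: spatula lying on the counter to the left, stays
- label_roll: roll of labels, 70 mm across, 30 mm tall, at the back, stays; origin at the centre of its underside
- carton: small cardboard box, 120 x 100 x 80 mm, at the right, stays; origin at the centre of its underside
There are look-alikes about, which are no part of the job. What is shaped like the lid but brown is not meant.

How it is judged:
By the outcome, as a careful person would: the job done as asked, in the order asked, and still so for the second after the job is handed in, with the robot touching nothing.
Of praline0, praline1, praline2, praline3 only 2 to 4 are there at a start; the rules pass over those that are not, and their reading is None.
At some moment in a run one of praline0, praline1, praline2, praline3 may be knocked a few centimetres aside while the robot is not near it.
Once in a run the grip may slacken for a moment while it holds something.
It also fails if it takes over 210 s, if anything falls off the work surface, if the arm or the gripper's body presses on something with over 40 N, if the wrist force passes 120 N, or if a joint passes its speed limit or range.

## Working session

There is one attempt and no reset: what is moved stays moved. The work goes in short steps, Python scripts to look and compute and a tool call to move; the robot and the scene stay as the last step left them, time stands still between calls to the robot, and variables do not carry over. Pictures are saved under pics/ and viewed, at most 14 in all, crops included, and the job is handed in when it is done.

Besides the shell and the picture viewer there is one more tool, called after "Emit:" as name(argument=value, ...) on one line, values as JSON. carry_out: Moves the arm, as the interface text tells. Its arguments: {"type":"object","properties":{"deltas":{"type":"array"},"grip":{"type":"number"},"grip_force":{"type":"number"}},"required":["deltas"]}

```bash
ls; mkdir -p pics
cat > h.py <<'E'
import numpy as np, cv2
from plant import ctrl
from scipy.spatial.transform import Rotation as R
def cam(n):
    m=ctrl.camera_model(n); return np.array(m["intrinsics"]),np.array(m["extrinsics"])
def shot(n,fn=None):
    p,d=ctrl.read_camera(n); K,E=cam(n)
    if fn: cv2.imwrite("pics/"+fn,p[:,:,::-1])
    return p,d
def cloud(n,d):
    K,E=cam(n); v,u=np.mgrid[:d.shape[0],:d.shape[1]]
    P=np.stack([(u-K[0,2])/K[0,0]*d,(v-K[1,2])/K[1,1]*d,d],-1)
    W=(P-E[:3,3])@E[:3,:3]; W[d<=0]=np.nan; return W
def ray(n,u,v,z):
    K,E=cam(n); r=E[:3,:3].T@np.linalg.inv(K)@[u,v,1]; c=-E[:3,:3].T@E[:3,3]
    return c+r*(z-c[2])/r[2]
def st():
    s=ctrl.get_state(); print("t",round(s["time"],2),"p",np.round(s["eef_pos"],4),"q",np.round(s["tcp_rot"],4),"J",np.round(s["qpos"],2),"F",np.round(s["contact_force"],1),"op",s["opening"],s["finger_force"]); return s
E
python3 - <<'E'
from h import *
st()
for n in("scene","top"):
    p,d=shot(n,n+"0.png"); K,E=cam(n); print(n,K.round(1).tolist(),"c",(-E[:3,:3].T@E[:3,3]).round(3),E[:3,:3].round(2).tolist())
    np.save(n+"0.npy",cloud(n,d))
    W=np.load(n+"0.npy")
    for q in("praline0_mid","tub_mid","tub_fin","lid_grip","slot","shelf","slab","bar0","nb1","jar"):
        for r in ctrl.find_in(n,q)[:5]:
            u,v=r["uv"]; print(q,np.round(r["uv"]),round(r["score"],2),W[int(v),int(u)].round(3))
st()
E
```

```text
pics
t 0.0 p [0.2943 0.6067 0.2299] q [ 2.240e-01  9.746e-01 -1.100e-03 -4.000e-04] J [ 0.97  0.29  1.58  0.    1.28 -0.15] F [-0.3 -0.6  0.1] op 0.9988778177070411 0.0
scene [[347.4, 0.0, 255.3], [0.0, 347.4, 196.7], [0.0, 0.0, 1.0]] c [ 1.104 -0.895  0.945] [[0.82, 0.58, 0.0], [0.38, -0.52, -0.76], [-0.44, 0.63, -0.65]]
tub_mid [258. 199.] 0.57 [0.476 0.012 0.006]
tub_mid [301. 168.] 0.35 [0.521 0.301 0.016]
tub_fin [261. 201.] 0.92 [0.501 0.004 0.007]
lid_grip [203. 205.] 0.9 [ 0.321 -0.151  0.01 ]
lid_grip [262. 144.] 0.82 [0.255 0.37  0.015]
lid_grip [237. 177.] 0.8 [0.335 0.052 0.029]
lid_grip [319. 183.] 0.57 [0.648 0.231 0.03 ]
slot [280. 297.] 0.83 [ 0.804 -0.336  0.001]
shelf [270. 245.] 0.79 [ 0.73  -0.283  0.152]
slab [289. 166.] 0.9 [0.465 0.288 0.006]
slab [258. 201.] 0.56 [ 0.484 -0.001  0.008]
bar0 [280. 295.] 0.63 [ 0.801 -0.331  0.003]
bar0 [292. 171.] 0.6 [0.502 0.251 0.02 ]
bar0 [300. 166.] 0.52 [0.51  0.3   0.018]
jar [342. 161.] 0.64 [0.687 0.357 0.084]
top [[366.0, 0.0, 257.2], [0.0, 366.0, 193.4], [0.0, 0.0, 1.0]] c [ 0.291 -0.029  1.188] [[-0.01, -1.0, 0.0], 
[... 512 characters left out ...]
 [152. 198.] 0.7 [0.524 0.308 0.015]
shelf [306. 127.] 0.65 [ 0.708 -0.182  0.158]
slab [154. 214.] 0.76 [0.472 0.304 0.008]
bar0 [175. 198.] 0.68 [0.521 0.234 0.024]
bar0 [254. 197.] 0.62 [ 0.526 -0.025  0.008]
bar0 [152. 198.] 0.53 [0.524 0.308 0.015]
nb1 [171. 220.] 0.7 [0.45  0.245 0.021]
nb1 [303. 164.] 0.56 [ 0.62  -0.179  0.064]
nb1 [258. 165.] 0.48 [ 0.621 -0.038  0.053]
nb1 [423. 224.] 0.23 [ 0.423 -0.539  0.08 ]
jar [126. 149.] 0.88 [0.66  0.372 0.109]
jar [175. 159.] 0.69 [0.654 0.234 0.032]
jar [188. 119.] 0.45 [0.792 0.196 0.03 ]
t 1.1 p [0.2946 0.6073 0.2313] q [ 0.224   0.9746 -0.     -0.    ] J [ 0.97  0.29  1.58 -0.    1.28 -0.15] F [ 0.3 -0.3  0.9] op 0.9967131221065931 0.0
```

Run:
```python
import cv2
a=cv2.imread("pics/top0.png"); cv2.imwrite("pics/a.png",cv2.resize(a[80:340,60:440],None,fx=2.1,fy=2.1,interpolation=cv2.INTER_CUBIC))
b=cv2.imread("pics/scene0.png"); cv2.imwrite("pics/b.png",cv2.resize(b[90:340,150:430],None,fx=2.4,fy=2.4,interpolation=cv2.INTER_CUBIC))
```

```text
(no output)
```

View pics/a.png

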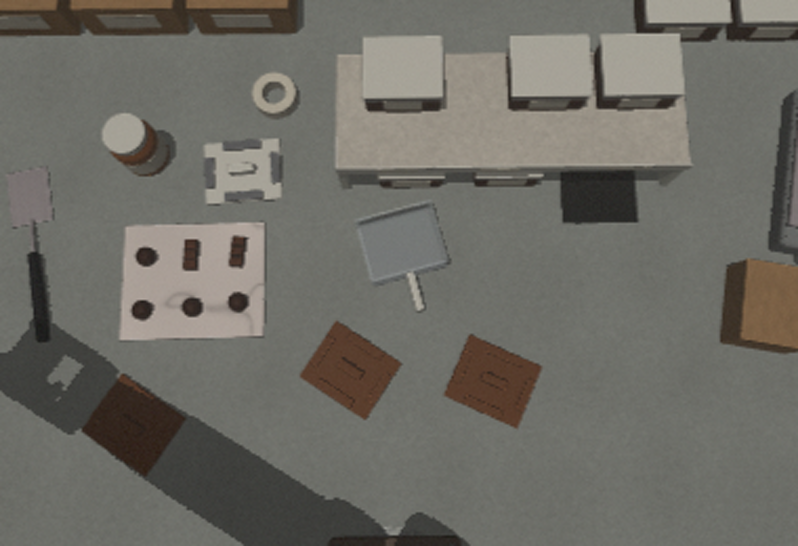

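View pics/b.png

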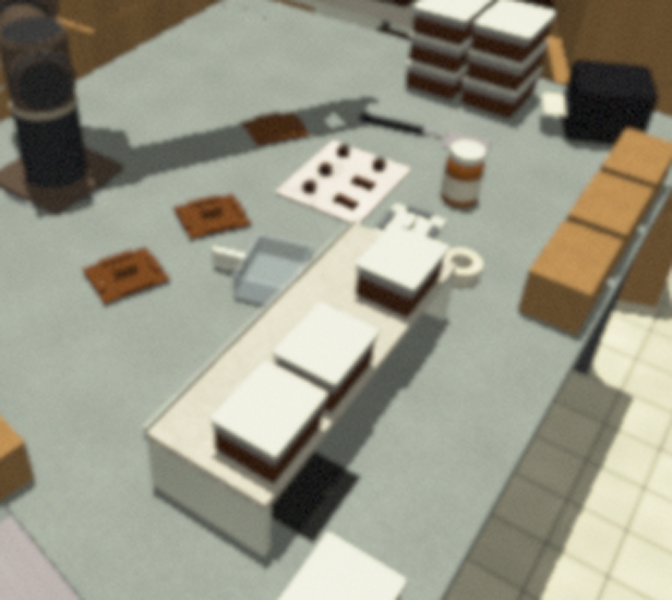

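The top view shows four pralines (crop px 147,256; 143,310; 192,306; 238,302), the tub (403,242) with its fin toward the robot, the white-grey lid (243,170), and the liner (599,197). Three brown look-alikes lie in front of the arm. Next I measure each one.

```bash
cat >> h.py <<'E'
def rect(W,x0,x1,y0,y1,z0,z1,mask=None):
    m=(W[...,0]>x0)&(W[...,0]<x1)&(W[...,1]>y0)&(W[...,1]<y1)&(W[...,2]>z0)&(W[...,2]<z1)
    if mask is not None: m&=mask
    P=W[m]
    if len(P)<5: return None,P
    return cv2.minAreaRect((P[:,:2]*1000).astype(np.float32)),P
E
python3 - <<'E'
from h import *
for n in("top","scene"):
    W=np.load(n+"0.npy"); img=cv2.imread(f"pics/{n}0.png").astype(int); print(n)
    g=img.max(2)
    m=((W[...,2]>0.008)&(W[...,2]<0.04)&(g<75)&(W[...,0]>.36)&(W[...,0]<.6)&(W[...,1]>.18)&(W[...,1]<.43))
    k,l,s,c=cv2.connectedComponentsWithStats(m.astype(np.uint8))
    for i in range(1,k):
        if s[i,4]>=6:
            P=W[l==i]; print(" dark",s[i,4],c[i].round(1),np.median(P,0).round(4),P.min(0).round(3),P.max(0).round(3),"ray",ray(n,*c[i],.019).round(4))
    print("slab z",np.nanmedian(W[...,2][(abs(W[...,0]-.46)<.02)&(abs(W[...,1]-.27)<.01)]))
    print("ctr z",np.nanmedian(W[...,2][(abs(W[...,0]-.50)<.02)&(abs(W[...,1]-.13)<.02)]))
    for nm,a in dict(tubrim=(.42,.61,-.1,.09,.036,.06),lidridge=(.58,.72,.15,.32,.023,.045),lidall=(.58,.72,.15,.32,.0045,.045)).items():
        r,P=rect(W,*a); print(nm,len(P),r,np.median(P,0).round(4) if len(P) else '')
    # shelf board top front edge
    r,P=rect(W,.5,.9,-.6,.15,.1,.125); print("board",r,np.median(P[:,2]))
    dk=g<60
    r,P=rect(W,.5,1.0,-.42,-.2,-.01,.01,dk); print("liner",r,len(P))
E
```

```text
top
 dark 78 [172.9 199.3] [0.5184 0.2388 0.0205] [0.496 0.229 0.013] [0.538 0.25  0.026] ray [0.5182 0.239  0.019 ]
 dark 89 [150.8 200.7] [0.514  0.3103 0.0201] [0.49  0.301 0.013] [0.536 0.322 0.025] ray [0.5139 0.3106 0.019 ]
 dark 65 [129.2 201.7] [0.509  0.3776 0.0271] [0.497 0.366 0.016] [0.523 0.392 0.035] ray [0.5112 0.3804 0.019 ]
 dark 65 [173.  223.4] [0.4389 0.2339 0.0268] [0.424 0.221 0.015] [0.453 0.248 0.036] ray [0.4394 0.2356 0.019 ]
 dark 68 [127.3 227. ] [0.4279 0.3788 0.0271] [0.416 0.366 0.012] [0.442 0.393 0.031] ray [0.429  0.3815 0.019 ]
 dark 66 [151.1 225.8] [0.4308 0.3029 0.0272] [0.418 0.292 0.017] [0.444 0.317 0.034] ray [0.4321 0.3056 0.019 ]
slab z 0.008112689537527518
ctr z 0.0007073975147546978
tubrim 307 ((498.6869812011719, -22.62244415283203), (159.53021240234375, 120.07051086425781), 14.922101974487305) [ 0.4942 -0.0316  0.0467]
lidridge 58 ((636.5501708984375, 235.13827514648438), (101.7686538696289, 50.13625717163086), 60.4954833984375) [0.6477 0.2375 0.03  ]
lidall 1095 ((652.0862426757812, 235.57513427734375), (136.8267822265625, 166.23890686
[... 521 characters left out ...]
b z 0.010349902257305366
ctr z 0.0012414308963031196
tubrim 232 ((500.1337585449219, -22.331756591796875), (159.52981567382812, 125.00575256347656), 15.100356101989746) [ 0.5047 -0.033   0.0447]
lidridge 23 ((650.26953125, 237.91310119628906), (13.124223709106445, 40.65690994262695), 4.123081684112549) [0.6518 0.2372 0.0297]
lidall 239 ((641.3717041015625, 264.5007019042969), (122.4610366821289, 101.1776351928711), 20.613039016723633) [0.6492 0.2589 0.013 ]
board ((709.623046875, -180.7752685546875), (186.1029815673828, 520.4620361328125), 0.16476522386074066) 0.11189430201896455
liner ((803.6172485351562, -329.67498779296875), (67.83903503417969, 119.72532653808594), 1.0696547031402588) 670
```

```bash
cat >> h.py <<'E'
def Rt(psi,tilt=0): # psi deg; tool y=(-sin,cos); tilt>0: body leans to tool +x (world -x at psi 0)
    return R.from_euler('z',psi,degrees=True)*R.from_quat([0,1,0,0])*R.from_euler('y',-tilt,degrees=True)
def plan(goals,start=None):
    """goals: list of (x,y,z,psi[,tilt]); prints deltas from previous to next in tool axes"""
    if start is None:
        s=ctrl.get_state(); p=np.array(s["eef_pos"]); r=R.from_quat(s["tcp_rot"])
    else: p=np.array(start[:3]); r=Rt(*start[3:])
    for g in goals:
        r2=Rt(*g[3:]); d=r.inv().apply(np.array(g[:3])-p); w=(r.inv()*r2).as_rotvec()
        print(g,"->",d.round(4).tolist(),w.round(4).tolist()); p=np.array(g[:3]); r=r2
def pralines():
    out=[]
    p,d=shot("top"); W=cloud("top",d); g=p.max(2)
    m=((W[...,2]>0.012)&(W[...,2]<0.045)&(g<75)&(W[...,0]>.34)&(W[...,0]<.6)&(W[...,1]>.15)&(W[...,1]<.46))
    k,l,s,c=cv2.connectedComponentsWithStats(m.astype(np.uint8))
    for i in range(1,k):
        if s[i,4]>=20: print("dark",s[i,4],"zmax",W[l==i][:,2].max().round(3),"xy",ray("top",*c[i],.019)[:2].round(4))
E
python3 - <<'E'
from h import *
plan([(.511,.380,.12,0),(.511,.380,.010,0),(.511,.380,.11,0),(.428,.381,.1,0)])
b=np.array([.528,-.015]);a=np.radians(15)
for x,y in[(-30,21),(-10,-21),(10,21),(30,-21)]:
    print((b+np.array([[np.cos(a),-np.sin(a)],[np.sin(a),np.cos(a)]])@np.array([x,y])/1000).round(4))
E
```

```text
(0.511, 0.38, 0.12, 0) -> [-0.2939, -0.11, 0.1113] [-0.0, -0.0, -0.4518]
(0.511, 0.38, 0.01, 0) -> [0.0, 0.0, 0.11] [0.0, 0.0, 0.0]
(0.511, 0.38, 0.11, 0) -> [0.0, 0.0, -0.1] [0.0, 0.0, 0.0]
(0.428, 0.381, 0.1, 0) -> [0.083, 0.001, 0.01] [0.0, 0.0, 0.0]
[ 0.4936 -0.0025]
[ 0.5238 -0.0379]
[0.5322 0.0079]
[ 0.5624 -0.0275]
```

Emit:
carry_out(deltas=[-0.05, -0.018, 0.018, 0, 0, -0.08, -0.1, -0.037, 0.037, 0, 0, -0.18, -0.15, -0.055, 0.055, 0, 0, -0.28, -0.2, -0.074, 0.074, 0, 0, -0.38, -0.25, -0.092, 0.092, 0, 0, -0.452], grip=60, grip_force=30)

```text
time: 1.72
eef_pos: [0.4805, 0.4141, 0.1389]
tcp_rot: [-0.001, 1.0, 0.0, 0.0]
contact_force: [0.3, 0.0, 0.3]
opening: 0.596
finger_force: 0.0
```

Run:
```python
from h import *
st()
pralines()
plan([(.511,.380,.06,0),(.511,.380,.010,0)])
```

```text
t 1.73 p [0.4805 0.4141 0.1389] q [-1.4e-03  1.0e+00  1.0e-04  2.0e-04] J [ 0.55  0.29  1.75  0.    1.1  -1.02] F [0.3 0.  0.3] op 0.5958986869076164 0.0
dark 65 zmax 0.025 xy [0.5183 0.2386]
dark 106 zmax 0.03 xy [0.5129 0.3106]
dark 68 zmax 0.035 xy [0.5105 0.3806]
dark 67 zmax 0.034 xy [0.4385 0.2359]
dark 68 zmax 0.034 xy [0.4289 0.3814]
dark 69 zmax 0.033 xy [0.4318 0.3055]
(0.511, 0.38, 0.06, 0) -> [-0.0273, -0.0284, 0.0762] [-0.0051, -0.0003, 0.0003]
(0.511, 0.38, 0.01, 0) -> [0.0, 0.0, 0.05] [0.0, 0.0, 0.0]
```

Emit:
carry_out(deltas=[-0.015, -0.016, 0.03, 0, 0, 0, -0.029, -0.031, 0.068, 0, 0, 0, -0.029, -0.031, 0.078, 0, 0, 0, -0.029, -0.031, 0.078, 0, 0, 0, -0.029, -0.031, 0.078, 0, 0, 0])

```text
time: 2.4
eef_pos: [0.5089, 0.3858, 0.0633]
tcp_rot: [-0.001, 1.0, 0.001, 0.001]
contact_force: [-0.7, 0.2, 0.1]
opening: 0.601
finger_force: 0.0
```

Run:
```python
from h import *
st()
shot("top","t1.png")
for i in range(2): shot("top"); st()
plan([(.511,.380,.06,0),(.511,.380,.010,0)])
```

```text
t 2.4 p [0.5089 0.3858 0.0633] q [-6.0e-04  1.0e+00  8.0e-04  1.3e-03] J [ 0.49  0.39  1.78  0.    0.97 -1.08] F [-0.7  0.2  0.1] op 0.6009534697812322 0.0
t 2.5 p [0.5089 0.3857 0.0633] q [-6.0e-04  1.0e+00  8.0e-04  1.4e-03] J [ 0.49  0.39  1.78  0.    0.97 -1.08] F [-0.3 -0.2  0.6] op 0.6020687790350029 0.0
t 2.55 p [0.5089 0.3855 0.0631] q [-6.0e-04  1.0e+00  7.0e-04  1.3e-03] J [ 0.49  0.39  1.78  0.    0.97 -1.08] F [-0.4 -0.7  0.3] op 0.5992501182897597 0.0
(0.511, 0.38, 0.06, 0) -> [-0.0021, -0.0055, 0.0031] [0.0014, 0.0025, 0.0012]
(0.511, 0.38, 0.01, 0) -> [0.0, 0.0, 0.05] [0.0, 0.0, 0.0]
```

Emit:
carry_out(deltas=[-0.002, -0.005, 0.02, 0, 0, 0, -0.002, -0.005, 0.04, 0, 0, 0, -0.002, -0.005, 0.05, 0, 0, 0, -0.002, -0.005, 0.052, 0, 0, 0, -0.002, -0.005, 0.052, 0, 0, 0])

```text
time: 3.18
eef_pos: [0.5106, 0.3795, 0.0092]
tcp_rot: [-0.0, 1.0, 0.0, 0.0]
contact_force: [-0.7, 0.2, 0.4]
opening: 0.599
finger_force: 0.0
```

Emit:
carry_out(deltas=[0, 0, 0, 0, 0, 0, 0, 0, 0, 0, 0, 0, 0, 0, 0, 0, 0, 0, 0, 0, 0, 0, 0, 0, 0, 0, 0, 0, 0, 0], grip=15)

```text
time: 3.8
eef_pos: [0.5111, 0.3798, 0.0103]
tcp_rot: [-0.0, 1.0, 0.0, 0.001]
contact_force: [0.1, 0.2, 5.4]
opening: 0.326
finger_force: 30.0
```

Emit:
carry_out(deltas=[0, 0, -0.02, 0, 0, 0, 0, 0, -0.06, 0, 0, 0, 0, 0, -0.1, 0, 0, 0, 0, 0, -0.1, 0, 0, 0])

```text
time: 4.3
eef_pos: [0.5128, 0.3807, 0.1146]
tcp_rot: [-0.0, 1.0, 0.002, 0.004]
contact_force: [0.2, 0.7, -0.2]
opening: 0.325
finger_force: 29.7
```

Run:
```python
from h import *
st()
pralines();st()
plan([(.4936,-.0025,.11,15),(.4936,-.0025,.018,15),(.4936,-.0025,.11,15),(.429,.381,.08,0),(.429,.381,.01,0)])
```

```text
t 4.3 p [0.5128 0.3807 0.1146] q [-2.0e-04  1.0e+00  2.0e-03  3.8e-03] J [ 0.48  0.32  1.76 -0.    1.05 -1.09] F [ 0.2  0.7 -0.2] op 0.32532740844474695 29.74886706797406
dark 73 zmax 0.025 xy [0.514  0.2397]
dark 99 zmax 0.027 xy [0.5135 0.311 ]
dark 72 zmax 0.033 xy [0.439 0.236]
dark 67 zmax 0.034 xy [0.429  0.3817]
dark 67 zmax 0.036 xy [0.4319 0.3053]
t 4.35 p [0.5113 0.3799 0.1118] q [-2.0e-04  1.0e+00  9.0e-04  1.7e-03] J [ 0.48  0.32  1.76 -0.    1.05 -1.09] F [ 0.2 -0.8 -0.5] op 0.3255195232362984 29.744951252359897
(0.4936, -0.0025, 0.11, 15) -> [0.0178, -0.3824, 0.0011] [0.0013, 0.0036, -0.2615]
(0.4936, -0.0025, 0.018, 15) -> [0.0, 0.0, 0.092] [0.0, 0.0, 0.0]
(0.4936, -0.0025, 0.11, 15) -> [0.0, 0.0, -0.092] [0.0, 0.0, 0.0]
(0.429, 0.381, 0.08, 0) -> [-0.0369, 0.3872, 0.03] [0.0, 0.0, 0.2618]
(0.429, 0.381, 0.01, 0) -> [0.0, 0.0, 0.07] [0.0, 0.0, 0.0]
```

Emit:
carry_out(deltas=[0.001, -0.025, 0, 0, 0, 0, 0.004, -0.085, 0, 0, 0, 0, 0.007, -0.145, 0, 0, 0, 0, 0.01, -0.205, 0, 0, 0, 0, 0.012, -0.26, 0, 0, 0, 0])

```text
time: 4.97
eef_pos: [0.4965, 0.1175, 0.1076]
tcp_rot: [-0.0, 1.0, -0.0, -0.002]
contact_force: [-0.1, -0.8, -0.5]
opening: 0.323
finger_force: 29.8
```

Emit:
carry_out(deltas=[0.003, -0.05, 0, 0, 0, -0.1, 0.005, -0.09, 0, 0, 0, -0.2, 0.006, -0.122, 0, 0, 0, -0.262, 0.006, -0.122, 0.04, 0, 0, -0.262, 0.006, -0.122, 0.065, 0, 0, -0.262])

```text
time: 5.6
eef_pos: [0.4909, -0.0029, 0.0419]
tcp_rot: [-0.13, 0.992, 0.001, -0.001]
contact_force: [0.6, -0.3, 1.6]
opening: 0.325
finger_force: 30.1
```

Run:
```python
from h import *
shot("top","t2.png"); st()
plan([(.4936,-.0025,.018,15)])
a=cv2.imread("pics/t2.png"); cv2.imwrite("pics/c.png",cv2.resize(a[110:300,60:400],None,fx=2.3,fy=2.3))
```

```text
t 5.65 p [ 0.4893 -0.0024  0.0392] q [-0.13    0.9915  0.0013 -0.003 ] J [-0.21  0.14  2.15  0.    0.86 -2.04] F [-0.3 -0.8 -2.4] op 0.3242525511405266 29.928038578218548
(0.4936, -0.0025, 0.018, 15) -> [-0.0042, -0.0013, 0.0212] [0.0033, -0.0056, -0.001]
```

View pics/c.png

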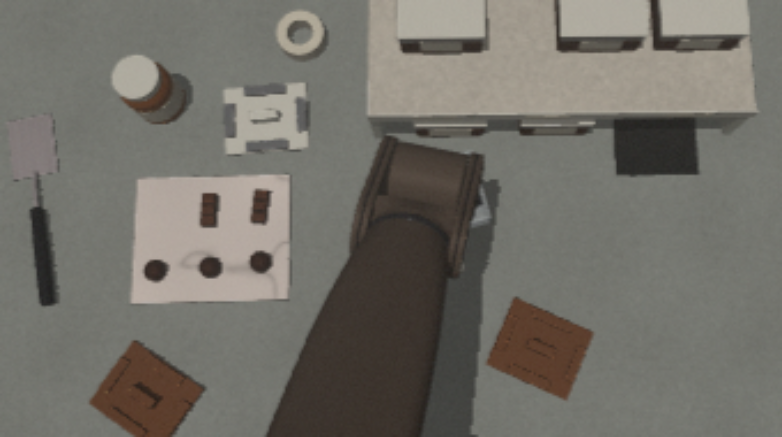

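The arm hides the tub, and the three remaining pralines and two bars stand undisturbed on the slab (crop px 155,270; 210,267; 262,262). I lower and release.

Emit:
carry_out(deltas=[-0.003, 0, 0.01, 0, 0, 0, -0.004, -0.001, 0.02, 0, 0, 0, -0.004, -0.001, 0.022, 0, 0, 0, -0.004, -0.001, 0.022, 0, 0, 0])

```text
time: 6.15
eef_pos: [0.4967, -0.0025, 0.0225]
tcp_rot: [-0.131, 0.991, -0.0, 0.0]
contact_force: [-0.0, -0.1, 0.1]
opening: 0.326
finger_force: 30.0
```

Emit:
carry_out(deltas=[0, 0, 0, 0, 0, 0, 0, 0, 0, 0, 0, 0, 0, 0, 0, 0, 0, 0], grip=45)

```text
time: 6.52
eef_pos: [0.4968, -0.0026, 0.0226]
tcp_rot: [-0.131, 0.991, -0.0, 0.0]
contact_force: [-0.3, 0.1, -0.3]
opening: 0.45
finger_force: 0.0
```

Emit:
carry_out(deltas=[0, 0, -0.03, 0, 0, 0, 0, 0, -0.07, 0, 0, 0, 0, 0.03, -0.07, 0, 0, 0.1, 0, 0.08, -0.07, 0, 0, 0.2, -0.012, 0.14, -0.07, 0, 0, 0.262])

```text
time: 7.15
eef_pos: [0.4716, 0.1365, 0.0927]
tcp_rot: [0.002, 1.0, -0.0, 0.0]
contact_force: [0.9, -0.2, -0.2]
opening: 0.448
finger_force: 0.0
```

Run:
```python
from h import *
shot("top"); st()
pralines()
plan([(.429,.381,.08,0),(.429,.381,.012,0)])
```

```text
t 7.2 p [0.4703 0.1429 0.0928] q [4.0e-04 1.0e+00 2.1e-03 2.0e-04] J [ 0.09  0.05  2.13  0.01  0.97 -1.49] F [-1.7  3.4  0.6] op 0.44757880199174066 0.0
dark 46 zmax 0.027 xy [0.522  0.3108]
dark 66 zmax 0.036 xy [0.4291 0.3817]
dark 38 zmax 0.035 xy [0.4318 0.3109]
(0.429, 0.381, 0.08, 0) -> [0.0405, 0.2411, 0.0128] [0.0014, 0.0001, 0.0054]
(0.429, 0.381, 0.012, 0) -> [0.0, 0.0, 0.068] [0.0, 0.0, 0.0]
```

Emit:
carry_out(deltas=[0.008, 0.05, 0, 0, 0, 0, 0.019, 0.11, 0, 0, 0, 0, 0.03, 0.17, 0, 0, 0, 0, 0.04, 0.225, 0.0, 0, 0, 0, 0.043, 0.245, 0.02, 0, 0, 0], grip=58)

```text
time: 7.88
eef_pos: [0.4298, 0.384, 0.0742]
tcp_rot: [-0.002, 1.0, 0.001, 0.002]
contact_force: [-0.0, -0.3, 0.1]
opening: 0.58
finger_force: 0.0
```

Emit:
carry_out(deltas=[0, 0, 0, 0, 0, 0, 0, 0, 0.03, 0, 0, 0, 0, 0, 0.055, 0, 0, 0, 0, 0, 0.061, 0, 0, 0, 0, 0, 0.061, 0, 0, 0])

```text
time: 8.5
eef_pos: [0.4295, 0.38, 0.0118]
tcp_rot: [0.0, 1.0, -0.0, 0.0]
contact_force: [-0.4, 0.1, 0.6]
opening: 0.578
finger_force: 0.0
```

Emit:
carry_out(deltas=[0, 0, 0, 0, 0, 0, 0, 0, 0, 0, 0, 0, 0, 0, 0, 0, 0, 0, 0, 0, 0, 0, 0, 0, 0, 0, -0.03, 0, 0, 0], grip=15)

```text
time: 9.12
eef_pos: [0.427, 0.3797, 0.0395]
tcp_rot: [-0.0, 1.0, -0.001, -0.002]
contact_force: [-0.8, 0.3, 0.4]
opening: 0.323
finger_force: 29.8
```

Emit:
carry_out(deltas=[0, 0, -0.05, 0, 0, 0, -0.01, -0.05, -0.07, 0, 0, 0, -0.023, -0.11, -0.07, 0, 0, 0, -0.036, -0.17, -0.07, 0, 0, 0, -0.045, -0.21, -0.07, 0, 0, 0])

```text
time: 9.75
eef_pos: [0.4739, 0.1687, 0.1114]
tcp_rot: [0.0, 1.0, 0.0, 0.0]
contact_force: [-0.5, 0.9, 0.3]
opening: 0.327
finger_force: 21.5
```

Run:
```python
from h import *
shot("top"); st();W=cloud("top",shot("top","t3.png")[1])
st()
pralines()
plan([(.5238,-.0379,.09,15),(.5238,-.0379,.02,15)])
a=cv2.imread("pics/t3.png"); cv2.imwrite("pics/d.png",cv2.resize(a[150:280,60:360],None,fx=2.6,fy=2.6))
print(rect(W,.42,.61,-.1,.09,.036,.06)[0])
```

```text
t 9.8 p [0.4749 0.1656 0.1114] q [ 1.3e-03  1.0e+00 -1.3e-03  4.0e-04] J [ 0.13  0.04  2.09 -0.    1.01 -1.43] F [ 1.7 -2.7 -0.5] op 0.32028942617591993 31.012353545302176
t 9.85 p [0.4745 0.1678 0.1114] q [ 2.2e-03  1.0e+00 -3.0e-04  2.0e-04] J [ 0.14  0.04  2.09 -0.    1.01 -1.43] F [ 0.2  0.2 -0.8] op 0.32384005852518033 30.895134925522143
(0.5238, -0.0379, 0.09, 15) -> [-0.0504, -0.2071, 0.0212] [0.0004, -0.0, -0.2652]
(0.5238, -0.0379, 0.02, 15) -> [0.0, 0.0, 0.07] [0.0, 0.0, 0.0]
((497.7461853027344, -22.091835021972656), (157.97373962402344, 119.89796447753906), 15.312519073486328)
```

View pics/d.png

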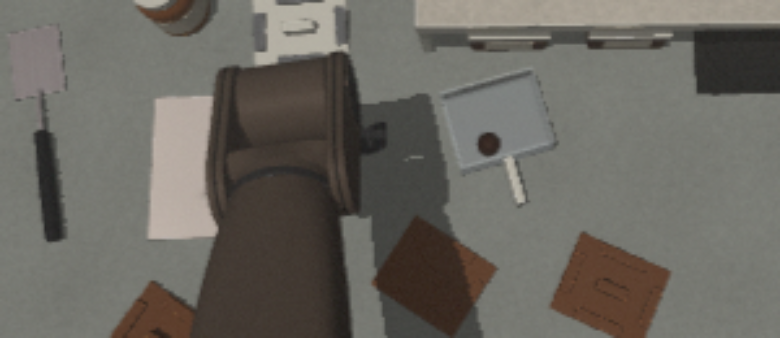

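The first praline stands in the tub (crop px 488,143) and the second is in the gripper. I carry it over.

Emit:
carry_out(deltas=[-0.012, -0.05, 0, 0, 0, -0.06, -0.027, -0.11, 0, 0, 0, -0.16, -0.04, -0.165, 0, 0, 0, -0.26, -0.05, -0.205, 0.01, 0, 0, -0.264, -0.05, -0.206, 0.03, 0, 0, -0.264])

```text
time: 10.52
eef_pos: [0.526, -0.0368, 0.0822]
tcp_rot: [-0.131, 0.991, -0.001, 0.002]
contact_force: [-0.5, -0.5, -0.0]
opening: 0.323
finger_force: 30.9
```

Emit:
carry_out(deltas=[0, 0, 0.03, 0, 0, 0, 0, 0, 0.05, 0, 0, 0, 0, 0, 0.06, 0, 0, 0, 0, 0, 0.06, 0, 0, 0])

```text
time: 11.02
eef_pos: [0.5236, -0.0343, 0.0207]
tcp_rot: [-0.132, 0.991, 0.0, -0.001]
contact_force: [-0.6, 0.8, -0.4]
opening: 0.319
finger_force: 30.9
```

Emit:
carry_out(deltas=[0, 0, 0, 0, 0, 0, 0, 0, 0, 0, 0, 0, 0, 0, 0, 0, 0, 0], grip=45)

```text
time: 11.4
eef_pos: [0.5245, -0.0354, 0.0221]
tcp_rot: [-0.132, 0.991, -0.0, 0.001]
contact_force: [0.2, -0.6, 0.4]
opening: 0.453
finger_force: 0.0
```

Emit:
carry_out(deltas=[0, 0, -0.03, 0, 0, 0, 0, 0, -0.07, 0, 0, 0, 0, 0.03, -0.07, 0, 0, 0.1, 0, 0.09, -0.07, 0, 0, 0.2, 0, 0.15, -0.07, 0, 0, 0.262])

```text
time: 12.02
eef_pos: [0.4847, 0.1106, 0.092]
tcp_rot: [0.001, 1.0, 0.0, 0.001]
contact_force: [0.8, 0.5, -0.4]
opening: 0.449
finger_force: 0.0
```

Run:
```python
from h import *
shot("top"); st();shot("top");st()
pralines()
plan([(.432,.3055,.075,0)])
```

```text
t 12.07 p [0.4816 0.1164 0.0914] q [-6.e-04  1.e+00  2.e-03 -9.e-04] J [ 0.03  0.06  2.12  0.    0.97 -1.54] F [-2.6  2.8  0.5] op 0.45028696639777843 0.0
t 12.12 p [0.4827 0.1137 0.0913] q [-3.5e-03  1.0e+00  6.0e-04 -5.0e-04] J [ 0.03  0.06  2.12  0.    0.97 -1.55] F [ 0.  -1.1  0. ] op 0.44905274976715814 0.0
dark 61 zmax 0.025 xy [0.5169 0.3096]
dark 66 zmax 0.038 xy [0.4321 0.3056]
(0.432, 0.3055, 0.075, 0) -> [0.0505, 0.194, 0.0165] [0.0001, 0.0002, 0.0069]
```

Emit:
carry_out(deltas=[0.012, 0.045, 0, 0, 0, 0, 0.027, 0.1, 0, 0, 0, 0, 0.041, 0.155, 0, 0, 0, 0, 0.05, 0.19, 0.005, 0, 0, 0.005, 0.051, 0.192, 0.017, 0, 0, 0.005], grip=58)

```text
time: 12.8
eef_pos: [0.4342, 0.3027, 0.075]
tcp_rot: [0.0, 1.0, 0.0, 0.001]
contact_force: [0.5, -0.6, -0.3]
opening: 0.576
finger_force: 0.0
```

Emit:
carry_out(deltas=[0, 0, 0, 0, 0, 0, 0, 0, 0.03, 0, 0, 0, 0, 0, 0.055, 0, 0, 0, 0, 0, 0.062, 0, 0, 0, 0, 0, 0.062, 0, 0, 0])

```text
time: 13.42
eef_pos: [0.4338, 0.3005, 0.0124]
tcp_rot: [0.002, 1.0, -0.0, -0.0]
contact_force: [0.4, 0.1, 0.4]
opening: 0.58
finger_force: 0.0
```

Emit:
carry_out(deltas=[0, 0, 0, 0, 0, 0, 0, 0, 0, 0, 0, 0, 0, 0, 0, 0, 0, 0, 0, 0, 0, 0, 0, 0, 0, 0, -0.03, 0, 0, 0], grip=15)

```text
time: 14.05
eef_pos: [0.4312, 0.3007, 0.0405]
tcp_rot: [0.001, 1.0, -0.001, -0.003]
contact_force: [0.3, 0.8, 0.2]
opening: 0.32
finger_force: 29.8
```

Emit:
carry_out(deltas=[0, 0, -0.05, 0, 0, 0, -0.017, -0.05, -0.07, 0, 0, 0, -0.036, -0.11, -0.07, 0, 0, 0, -0.056, -0.17, -0.07, 0, 0, 0, -0.07, -0.21, -0.07, 0, 0, 0])

```text
time: 14.68
eef_pos: [0.503, 0.0893, 0.1124]
tcp_rot: [0.002, 1.0, 0.0, 0.0]
contact_force: [0.0, 0.2, -0.2]
opening: 0.324
finger_force: 29.8
```

Run:
```python
from h import *
shot("top"); st();shot("top")
st()
pralines()
plan([(.5322,.0079,.09,15)])
```

```text
t 14.72 p [0.5048 0.0857 0.1127] q [ 0.003   1.     -0.0014  0.0011] J [-0.03  0.06  2.07 -0.    1.01 -1.59] F [ 2.6 -2.4  0.1] op 0.3223005884440775 29.805251550860703
t 14.78 p [0.5039 0.0881 0.1125] q [ 3.9e-03  1.0e+00 -3.0e-04  5.0e-04] J [-0.03  0.06  2.07 -0.    1.01 -1.59] F [ 0.2 -0.7 -0.1] op 0.3201111234866504 29.805130503955297
dark 53 zmax 0.025 xy [0.5165 0.3091]
dark 29 zmax 0.035 xy [0.4409 0.2424]
(0.5322, 0.0079, 0.09, 15) -> [-0.0297, -0.0818, 0.0221] [0.0005, -0.0002, -0.2683]
```

Emit:
carry_out(deltas=[-0.01, -0.03, 0, 0, 0, -0.1, -0.02, -0.055, 0, 0, 0, -0.2, -0.029, -0.081, 0, 0, 0, -0.268, -0.029, -0.081, 0.03, 0, 0, -0.268, -0.029, -0.081, 0.03, 0, 0, -0.268])

```text
time: 15.45
eef_pos: [0.5289, 0.0118, 0.0797]
tcp_rot: [-0.133, 0.991, 0.001, -0.003]
contact_force: [-1.0, 0.4, -0.7]
opening: 0.323
finger_force: 29.8
```

Emit:
carry_out(deltas=[0, 0, 0.03, 0, 0, 0, 0, 0, 0.05, 0, 0, 0, 0, 0, 0.06, 0, 0, 0, 0, 0, 0.06, 0, 0, 0])

```text
time: 15.95
eef_pos: [0.5313, 0.0109, 0.0223]
tcp_rot: [-0.133, 0.991, 0.0, -0.0]
contact_force: [-0.5, -0.1, -0.2]
opening: 0.323
finger_force: 29.8
```

Emit:
carry_out(deltas=[0, 0, 0, 0, 0, 0, 0, 0, 0, 0, 0, 0, 0, 0, 0, 0, 0, 0], grip=45)

```text
time: 16.32
eef_pos: [0.532, 0.0101, 0.023]
tcp_rot: [-0.132, 0.991, -0.0, 0.001]
contact_force: [-0.0, 0.2, -0.2]
opening: 0.455
finger_force: 0.0
```

Emit:
carry_out(deltas=[0, 0, -0.03, 0, 0, 0, 0, 0, -0.07, 0, 0, 0, 0, 0.03, -0.07, 0, 0, 0.1, 0, 0.06, -0.07, 0, 0, 0.2, 0, 0.11, -0.07, 0, 0, 0.262])

```text
time: 16.95
eef_pos: [0.5031, 0.1165, 0.093]
tcp_rot: [0.001, 1.0, -0.0, 0.001]
contact_force: [0.7, 0.4, -0.2]
opening: 0.451
finger_force: 0.0
```

Run:
```python
from h import *
shot("top"); st();shot("top");st()
pralines()
plan([(.4395,.2365,.075,0)])
```

```text
t 17.0 p [0.5005 0.1214 0.0924] q [-4.0e-04  1.0e+00  1.6e-03 -7.0e-04] J [ 0.04  0.1   2.07  0.    0.97 -1.53] F [-2.   3.5  0.3] op 0.44826155559726477 0.0
t 17.05 p [0.5012 0.1193 0.0923] q [-3.3e-03  1.0e+00  5.0e-04 -4.0e-04] J [ 0.04  0.1   2.07  0.    0.97 -1.54] F [-0.  -0.3  0. ] op 0.4550171455855243 0.0
dark 61 zmax 0.025 xy [0.5158 0.3096]
(0.4395, 0.2365, 0.075, 0) -> [0.0617, 0.1191, 0.0174] [-0.0, 0.0, 0.0069]
```

Emit:
carry_out(deltas=[0.02, 0.04, 0, 0, 0, 0, 0.04, 0.08, 0, 0, 0, 0, 0.062, 0.117, 0, 0, 0, 0.006, 0.062, 0.117, 0.017, 0, 0, 0.006, 0.062, 0.117, 0.017, 0, 0, 0.006], grip=58)

```text
time: 17.73
eef_pos: [0.4396, 0.2319, 0.0737]
tcp_rot: [0.001, 1.0, -0.001, -0.002]
contact_force: [0.1, -0.2, 0.8]
opening: 0.576
finger_force: 0.0
```

Emit:
carry_out(deltas=[0, 0, 0, 0, 0, 0, 0, 0, 0.03, 0, 0, 0, 0, 0, 0.055, 0, 0, 0, 0, 0, 0.062, 0, 0, 0, 0, 0, 0.062, 0, 0, 0])

```text
time: 18.35
eef_pos: [0.4409, 0.2327, 0.0135]
tcp_rot: [0.002, 1.0, -0.0, -0.0]
contact_force: [-1.0, 0.8, 0.8]
opening: 0.582
finger_force: 0.0
```

Emit:
carry_out(deltas=[0, 0, 0, 0, 0, 0, 0, 0, 0, 0, 0, 0, 0, 0, 0, 0, 0, 0, 0, 0, 0, 0, 0, 0, 0, 0, -0.03, 0, 0, 0], grip=15)

```text
time: 18.98
eef_pos: [0.4383, 0.2326, 0.0418]
tcp_rot: [0.001, 1.0, -0.001, -0.003]
contact_force: [-0.6, -0.4, -0.4]
opening: 0.323
finger_force: 29.8
```

Emit:
carry_out(deltas=[0, 0, -0.05, 0, 0, 0, -0.017, -0.04, -0.07, 0, 0, 0, -0.036, -0.09, -0.07, 0, 0, 0, -0.05, -0.12, -0.07, 0, 0, 0, -0.05, -0.12, -0.07, 0, 0, 0])

```text
time: 19.6
eef_pos: [0.4907, 0.1114, 0.1135]
tcp_rot: [0.003, 1.0, 0.0, 0.0]
contact_force: [0.1, 0.5, -0.4]
opening: 0.317
finger_force: 29.8
```

Run:
```python
from h import *
shot("top"); st();shot("top")
st()
pralines()
plan([(.5624,-.0275,.09,15)])
```

```text
t 19.65 p [0.49   0.1125 0.1132] q [ 2.5e-03  1.0e+00  2.0e-04 -2.0e-04] J [ 0.02  0.04  2.09  0.    1.01 -1.54] F [-0.1  0.2  0.9] op 0.32387733312072703 29.79247910203412
t 19.7 p [0.4895 0.1132 0.113 ] q [ 1.8e-03  1.0e+00  2.0e-04 -4.0e-04] J [ 0.02  0.04  2.09  0.    1.01 -1.54] F [ 0.7 -1.   0.1] op 0.3184952939320273 29.792582761729136
dark 57 zmax 0.026 xy [0.5167 0.3089]
(0.5624, -0.0275, 0.09, 15) -> [-0.0734, -0.1409, 0.0228] [0.0005, -0.0009, -0.2643]
```

Emit:
carry_out(deltas=[-0.02, -0.045, 0, 0, 0, -0.1, -0.045, -0.095, 0, 0, 0, -0.2, -0.073, -0.14, 0, 0, 0, -0.264, -0.073, -0.14, 0.03, 0, 0, -0.264, -0.073, -0.14, 0.03, 0, 0, -0.264])

```text
time: 20.38
eef_pos: [0.5602, -0.0259, 0.0804]
tcp_rot: [-0.131, 0.991, 0.001, -0.003]
contact_force: [-0.7, -0.2, -0.2]
opening: 0.319
finger_force: 29.8
```

Emit:
carry_out(deltas=[0, 0, 0.03, 0, 0, 0, 0, 0, 0.05, 0, 0, 0, 0, 0, 0.06, 0, 0, 0, 0, 0, 0.06, 0, 0, 0])

```text
time: 20.88
eef_pos: [0.5621, -0.0267, 0.0228]
tcp_rot: [-0.131, 0.991, 0.0, -0.001]
contact_force: [-0.4, -0.5, -1.0]
opening: 0.324
finger_force: 30.8
```

Emit:
carry_out(deltas=[0, 0, 0, 0, 0, 0, 0, 0, 0, 0, 0, 0, 0, 0, 0, 0, 0, 0], grip=45)

```text
time: 21.25
eef_pos: [0.563, -0.027, 0.024]
tcp_rot: [-0.13, 0.991, 0.0, 0.001]
contact_force: [-0.9, 2.9, 1.5]
opening: 0.452
finger_force: 1.3
```

Emit:
carry_out(deltas=[0, 0, -0.03, 0, 0, 0, 0, 0, -0.08, 0, 0, 0, 0.03, 0.04, -0.1, 0, 0, 0.1, 0.06, 0.1, -0.1, 0, 0, 0.2, 0.1, 0.16, -0.1, 0, 0, 0.262])

```text
time: 21.88
eef_pos: [0.435, 0.0927, 0.1245]
tcp_rot: [0.002, 1.0, -0.0, 0.002]
contact_force: [-0.5, 1.3, 0.1]
opening: 0.449
finger_force: 0.0
```

Run:
```python
from h import *
shot("top");p,d=shot("top","t5.png"); W=cloud("top",d); st()
pralines()
q,e=shot("scene","s5.png"); V=cloud("scene",e)
print(rect(W,.42,.61,-.1,.09,.036,.06)[0],rect(V,.42,.61,-.1,.09,.036,.06)[0])
a=cv2.imread("pics/t5.png"); cv2.imwrite("pics/e.png",np.hstack([cv2.resize(a[130:250,120:320],None,fx=2,fy=2),cv2.resize(cv2.imread("pics/s5.png")[150:270,190:390],None,fx=2,fy=2)]))
# lid fits
for nm,X in(("top",W),("scene",V)):
    for z0,z1 in((.0085,.0225),(.0125,.0225),(.024,.036)):
        r,P=rect(X,.58,.72,.16,.305,z0,z1); print(nm,z0,len(P),np.round(r[0],1),np.round(r[1],1),round(r[2],1),np.median(P,0).round(4))
```

```text
t 21.98 p [0.4306 0.0946 0.1223] q [-1.3e-03  1.0e+00  1.0e-04 -1.6e-03] J [-0.01 -0.12  2.22  0.    1.04 -1.59] F [ 0.6 -0.2 -0.3] op 0.45523265008253855 0.0
dark 33 zmax 0.026 xy [0.5218 0.2428]
dark 67 zmax 0.026 xy [0.5147 0.3098]
((497.5391845703125, -22.685379028320312), (158.43267822265625, 119.59768676757812), 15.096047401428223) ((497.4180603027344, -21.082443237304688), (157.72821044921875, 126.18758392333984), 12.269209861755371)
top 0.0085 841 [649.4 236.9] [101.4 120.4] 4.2 [0.6457 0.2349 0.0122]
top 0.0125 391 [649.2 236.1] [102.  117.5] 2.7 [0.6475 0.239  0.0164]
top 0.024 54 [629.7 233.9] [55.7 38. ] 8.0 [0.6483 0.2363 0.0299]
scene 0.0085 200 [648.1 252.2] [104.5  94.2] 7.6 [0.651  0.2624 0.0137]
scene 0.0125 117 [644.7 257.7] [108.6  83.9] 17.8 [0.648  0.2575 0.0162]
scene 0.024 19 [650.4 238.6] [12.  36.2] 0.7 [0.6504 0.2367 0.0292]
```

View pics/e.png

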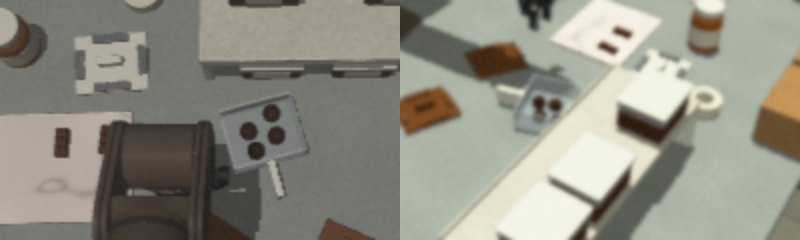

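All four pralines stand upright inside the tub (left crop px 271,113; 249,131; 277,135; 256,151), and only the two bars are on the slab. Now the lid, at about (0.649, 0.237) and yaw 4°.

Run:
```python
from h import *
plan([(.54,.166,.11,-45),(.6493,.2370,.07,-85.8),(.6493,.2370,.0125,-85.8)])
```

```text
(0.54, 0.166, 0.11, -45) -> [-0.105, 0.0734, 0.0141] [0.0001, 0.0023, 0.7868]
(0.6493, 0.237, 0.07, -85.8) -> [-0.0271, 0.1275, 0.04] [0.0, 0.0, 0.7121]
(0.6493, 0.237, 0.0125, -85.8) -> [0.0, 0.0, 0.0575] [0.0, 0.0, 0.0]
```

Emit:
carry_out(deltas=[-0.02, 0.014, 0.003, 0, 0, 0.16, -0.042, 0.03, 0.006, 0, 0, 0.33, -0.064, 0.045, 0.01, 0, 0, 0.5, -0.086, 0.06, 0.014, 0, 0, 0.67, -0.105, 0.073, 0.014, 0, 0, 0.787], grip=35)

```text
time: 22.7
eef_pos: [0.5429, 0.1643, 0.1092]
tcp_rot: [0.386, 0.922, 0.0, 0.001]
contact_force: [-0.1, 0.2, -0.2]
opening: 0.349
finger_force: 0.0
```

Emit:
carry_out(deltas=[-0.006, 0.03, 0, 0, 0, 0.16, -0.012, 0.06, 0.01, 0, 0, 0.33, -0.018, 0.09, 0.02, 0, 0, 0.5, -0.027, 0.1275, 0.03, 0, 0, 0.67, -0.027, 0.1275, 0.04, 0, 0, 0.712])

```text
time: 23.32
eef_pos: [0.6539, 0.2355, 0.0691]
tcp_rot: [0.683, 0.731, 0.001, 0.001]
contact_force: [0.4, -0.3, -0.4]
opening: 0.347
finger_force: 0.0
```

Emit:
carry_out(deltas=[0, 0, 0, 0, 0, 0, 0, 0, 0, 0, 0, 0])

```text
time: 23.58
eef_pos: [0.6506, 0.235, 0.0696]
tcp_rot: [0.682, 0.732, 0.0, 0.0]
contact_force: [-0.4, -0.5, 0.4]
opening: 0.355
finger_force: 0.0
```

Run:
```python
from h import *
shot("scene"); st()
q,e=shot("scene","s6.png"); 
cv2.imwrite("pics/f.png",cv2.resize(cv2.imread("pics/s6.png")[110:220,270:380],None,fx=4,fy=4,interpolation=cv2.INTER_CUBIC))
plan([(.6493,.2370,.02,-85.8)])
```

```text
t 23.62 p [0.6505 0.2351 0.0699] q [6.817e-01 7.316e-01 4.000e-04 4.000e-04] J [ 0.2   0.48  1.63 -0.    1.03  0.13] F [-0.3 -0.6  0. ] op 0.34726353953479877 0.0
(0.6493, 0.237, 0.02, -85.8) -> [0.0018, -0.001, 0.0501] [0.0014, -0.0001, -0.0026]
```

View pics/f.png

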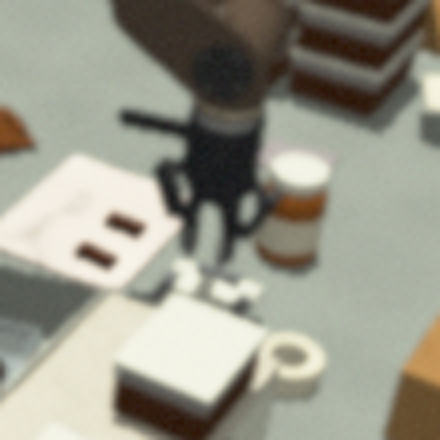

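The open fingers stand right above the lid's ridge (crop px 210,250) and clear of the jar. I descend and grip.

Emit:
carry_out(deltas=[0.002, -0.001, 0.02, 0, 0, 0, 0.002, -0.001, 0.04, 0, 0, 0, 0.002, -0.001, 0.05, 0, 0, 0, 0.002, -0.001, 0.057, 0, 0, 0, 0.002, -0.001, 0.057, 0, 0, 0])

```text
time: 24.3
eef_pos: [0.6482, 0.2377, 0.0115]
tcp_rot: [0.682, 0.732, -0.001, -0.0]
contact_force: [0.6, -0.5, 0.4]
opening: 0.351
finger_force: 0.0
```

Emit:
carry_out(deltas=[0, 0, 0, 0, 0, 0, 0, 0, 0, 0, 0, 0, 0, 0, 0, 0, 0, 0, 0, 0, 0, 0, 0, 0, 0, 0, 0, 0, 0, 0], grip=3, grip_force=60)

```text
time: 24.92
eef_pos: [0.6492, 0.2379, 0.0132]
tcp_rot: [0.682, 0.732, 0.001, 0.0]
contact_force: [0.4, 0.8, 3.9]
opening: 0.15
finger_force: 62.6
```

Run:
```python
from h import *
st()
W=cloud("top",shot("top","t7.png")[1])
plan([(.65,.235,.13,-85.8)])
```

```text
t 24.93 p [0.6492 0.2379 0.0132] q [6.816e-01 7.318e-01 6.000e-04 5.000e-04] J [0.2  0.56 1.65 0.   0.94 0.13] F [0.4 0.8 3.9] op 0.15049750880386634 62.55548357963562
(0.65, 0.235, 0.13, -85.8) -> [-0.0029, 0.0008, -0.1168] [0.0015, -0.0002, -0.0023]
```

Emit:
carry_out(deltas=[0, 0, -0.02, 0, 0, 0, 0, 0, -0.05, 0, 0, 0, 0, 0, -0.09, 0, 0, 0, 0, 0, -0.13, 0, 0, 0, 0, 0, -0.13, 0, 0, 0])

```text
time: 25.6
eef_pos: [0.6511, 0.2384, 0.148]
tcp_rot: [0.682, 0.732, 0.004, 0.003]
contact_force: [0.1, 0.3, -0.6]
opening: 0.145
finger_force: 62.0
```

```bash
cat >> h.py <<'E'
def tubfit(N=5,z0=.043,z1=.056,c=(.527,-.015),yaw=15.,names=("top","scene")):
    from scipy.optimize import minimize
    for n in names:
        P=[]
        for i in range(N):
            W=cloud(n,shot(n)[1]); P.append(rect(W,c[0]-.13,c[0]+.08,c[1]-.1,c[1]+.1,z0,z1)[1][:,:2])
        P=np.concatenate(P)
        def cost(q):
            a=np.radians(q[2]*10); d=(P-np.array(q[:2])); u=d@[np.cos(a),np.sin(a)]; v=d@[-np.sin(a),np.cos(a)]
            k=~((u<-.056))          # drop fin
            e=np.maximum(abs(abs(u)-.048),0); f=abs(abs(v)-.058)
            in1=abs(v)<.06; in2=abs(u)<.05
            r=np.minimum(np.where(in1,e,1),np.where(in2,f,1)); fin=np.where((u<-.05),abs(v)-.006,1); fin=np.maximum(fin,0)
            return np.minimum(np.minimum(r,np.where(u<-.05,fin,1)),.008).mean()
        b=min((minimize(cost,[c[0]+dx,c[1]+dy,yaw/10],method="Nelder-Mead",options=dict(initial_simplex=np.array([[0,0,0],[.006,0,0],[0,.006,0],[0,0,.3]])+[c[0]+dx,c[1]+dy,yaw/10])) for dx in(-.003,.003) for dy in(-.003,.003)),key=lambda r:r.fun)
        print(n,len(P)//N,b.x[:2].round(4),round(b.x[2]*10,2),"res mm",round(b.fun*1000,2))
E
python3 - <<'E'
from h import *
tubfit()
q,e=shot("scene","s8.png"); V=cloud("scene",e); st()
for z0,z1 in((.125,.15),):
    r,P=rect(V,.58,.72,.16,.305,z0,z1); print(r,len(P))
E
```

```text
top 243 [ 0.5251 -0.0152] 15.05 res mm 0.92
scene 154 [ 0.5263 -0.0156] 15.22 res mm 1.51
t 26.15 p [0.6484 0.2377 0.1416] q [ 6.816e-01  7.318e-01 -4.000e-04 -3.000e-04] J [0.2  0.4  1.6  0.   1.14 0.13] F [ 0.2  0.5 -1.7] op 0.1474899000879502 61.93976283073425
((647.9644775390625, 237.3770751953125), (100.80595397949219, 128.70599365234375), 3.233353853225708) 366
```

Run:
```python
from h import *
plan([(.53,.21,.14,-85.8),(.5257,-.0154,.14,-74.9),(.5257,-.0154,.075,-74.9)])
```

```text
(0.53, 0.21, 0.14, -85.8) -> [-0.0192, -0.12, 0.0017] [-0.001, 0.0001, -0.0023]
(0.5257, -0.0154, 0.14, -74.9) -> [-0.2245, -0.0208, 0.0] [0.0, 0.0, -0.1902]
(0.5257, -0.0154, 0.075, -74.9) -> [0.0, 0.0, 0.065] [0.0, 0.0, 0.0]
```

Emit:
carry_out(deltas=[-0.004, -0.025, 0, 0, 0, 0, -0.01, -0.06, 0, 0, 0, 0, -0.015, -0.095, 0, 0, 0, 0, -0.019, -0.12, 0, 0, 0, 0, -0.019, -0.12, 0, 0, 0, 0])

```text
time: 26.78
eef_pos: [0.5289, 0.2102, 0.1422]
tcp_rot: [0.681, 0.732, -0.0, -0.0]
contact_force: [-0.5, -0.5, -1.6]
opening: 0.147
finger_force: 61.9
```

Emit:
carry_out(deltas=[-0.04, -0.004, 0, 0, 0, -0.03, -0.09, -0.008, 0, 0, 0, -0.08, -0.14, -0.013, 0, 0, 0, -0.13, -0.19, -0.018, 0, 0, 0, -0.18, -0.2245, -0.021, 0, 0, 0, -0.192])

```text
time: 27.4
eef_pos: [0.5265, -0.0176, 0.143]
tcp_rot: [0.609, 0.793, 0.0, 0.001]
contact_force: [0.0, 0.4, -1.1]
opening: 0.144
finger_force: 61.9
```

Emit:
carry_out(deltas=[0, 0, 0, 0, 0, 0, 0, 0, 0.03, 0, 0, 0, 0, 0, 0.06, 0, 0, 0, 0, 0, 0.065, 0, 0, 0, 0, 0, 0.065, 0, 0, 0])

```text
time: 28.02
eef_pos: [0.5259, -0.0147, 0.0778]
tcp_rot: [0.608, 0.794, 0.0, 0.0]
contact_force: [1.1, 0.0, -0.3]
opening: 0.147
finger_force: 61.8
```

Run:
```python
from h import *
shot("scene"); st()
q,e=shot("scene","s9.png"); V=cloud("scene",e); W=cloud("top",shot("top","t9.png")[1])
st()
for nm,X in(("scene",V),("top",W)):
    r,P=rect(X,.42,.61,-.1,.07,.064,.088); print(nm,r,len(P))
cv2.imwrite("pics/g.png",cv2.resize(cv2.imread("pics/s9.png")[150:250,200:320],None,fx=5,fy=5,interpolation=cv2.INTER_CUBIC))
plan([(.5257,-.0154,.075,-74.9)])
```

```text
t 28.07 p [ 0.5264 -0.0149  0.0785] q [6.081e-01 7.939e-01 5.000e-04 9.000e-04] J [-0.22  0.14  2.05  0.    0.95 -0.48] F [-0.2 -1.  -1.8] op 0.146350911347238 61.841139793395996
t 28.18 p [ 0.5266 -0.0152  0.0789] q [6.081e-01 7.938e-01 7.000e-04 1.400e-03] J [-0.22  0.14  2.05  0.    0.95 -0.48] F [-0.4 -0.1 -1.3] op 0.14073316525339621 61.844494342803955
scene ((526.0223388671875, -16.498695373535156), (100.30702209472656, 122.6251449584961), 15.028022766113281) 412
top ((507.4309997558594, -76.67914581298828), (19.80135726928711, 46.53470230102539), 76.80412292480469) 65
(0.5257, -0.0154, 0.075, -74.9) -> [-0.0, -0.0009, 0.0039] [0.0027, 0.0014, -0.0002]
```

View pics/g.png

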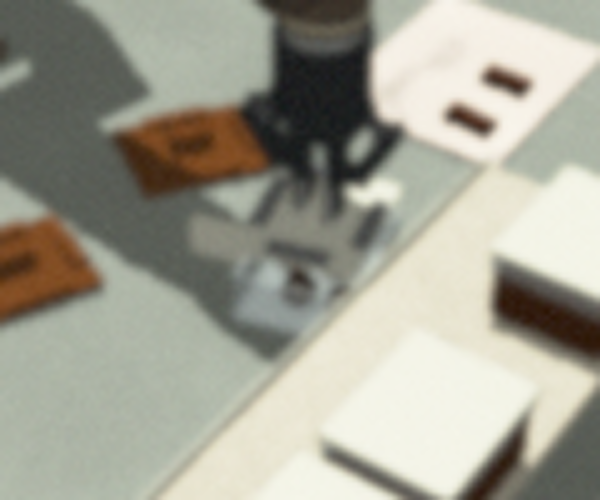

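The gripper holds the lid level over the tub (crop px 300,235), and the scene depth fit puts the lid's centre within 1 mm of the tub's. I lower it.

Emit:
carry_out(deltas=[0, -0.0007, 0.008, 0, 0, 0, 0, -0.0007, 0.014, 0, 0, 0, 0, -0.0007, 0.018, 0, 0, 0, 0, -0.0007, 0.021, 0, 0, 0, 0, -0.0007, 0.024, 0, 0, 0])

```text
time: 28.8
eef_pos: [0.5246, -0.0153, 0.0551]
tcp_rot: [0.608, 0.794, -0.001, -0.001]
contact_force: [-10.6, 0.9, 21.8]
opening: 0.146
finger_force: 65.1
```

Emit:
carry_out(deltas=[0, 0, 0, 0, 0, 0, 0, 0, 0, 0, 0, 0])

```text
time: 29.05
eef_pos: [0.5248, -0.0154, 0.0551]
tcp_rot: [0.608, 0.794, -0.0, -0.0]
contact_force: [-5.0, 0.4, 9.2]
opening: 0.145
finger_force: 63.3
```

Run:
```python
from h import *
V=cloud("scene",shot("scene","s10.png")[1]); st()
for z in((.045,.056),(.0565,.064)):
    r,P=rect(V,.44,.61,-.1,.07,*z); print(r,len(P),np.median(P[:,2]))
```

```text
t 29.1 p [ 0.5248 -0.0154  0.0551] q [ 6.082e-01  7.938e-01 -3.000e-04 -3.000e-04] J [-0.22  0.18  2.06 -0.    0.9  -0.49] F [-5.3  0.5  7.9] op 0.1416433891687284 63.28532695770264
((509.59808349609375, -19.35791015625), (131.56671142578125, 124.41167449951172), 14.78125286102295) 278 0.05253282508672769
((525.0668334960938, -19.820831298828125), (98.90608215332031, 113.81866455078125), 12.198095321655273) 130 0.05985541562957983
```

Emit:
carry_out(deltas=[0, 0, 0, 0, 0, 0, 0, 0, 0, 0, 0, 0, 0, 0, 0, 0, 0, 0], grip=30)

```text
time: 29.48
eef_pos: [0.5245, -0.0153, 0.0532]
tcp_rot: [0.608, 0.794, -0.0, -0.0]
contact_force: [0.3, 0.3, 0.1]
opening: 0.299
finger_force: 0.0
```

Emit:
carry_out(deltas=[0, 0, -0.02, 0, 0, 0, 0, 0, -0.06, 0, 0, 0, 0, -0.03, -0.1, 0, 0, 0, 0.05, -0.05, -0.1, 0, 0, 0, 0.11, -0.07, -0.1, 0, 0, 0])

```text
time: 30.1
eef_pos: [0.4286, 0.0723, 0.1542]
tcp_rot: [0.61, 0.793, 0.001, 0.001]
contact_force: [0.4, 1.5, -0.3]
opening: 0.299
finger_force: 0.0
```

Emit:
carry_out(deltas=[0.03, 0, 0, 0, 0, 0, 0.06, -0.01, 0, 0, 0, 0, 0.06, -0.01, 0, 0, 0, 0, 0.06, -0.01, 0, 0, 0, 0], grip=0)

```text
time: 30.6
eef_pos: [0.4039, 0.1271, 0.1534]
tcp_rot: [0.608, 0.794, 0.0, 0.0]
contact_force: [-0.1, 0.6, 0.5]
opening: 0.0
finger_force: 0.0
```

```bash
cat >> h.py <<'E'
def lidz(c=(.525,-.0154),yaw=15.1,n="top",N=3):
    a=np.radians(yaw); Ps=np.concatenate([rect(cloud(n,shot(n)[1]),c[0]-.07,c[0]+.07,c[1]-.08,c[1]+.08,.03,.09)[1] for i in range(N)])
    d=Ps[:,:2]-np.array(c); u=d@[np.cos(a),np.sin(a)]; v=d@[-np.sin(a),np.cos(a)]
    for nm,k in dict(s0=(abs(u+.042)<.005)&(abs(v)<.025),s1=(abs(u-.042)<.005)&(abs(v)<.025),s2=(abs(v+.052)<.005)&(abs(u)<.02),s3=(abs(v-.052)<.005)&(abs(u)<.02),
        c00=(u<-.032)&(v<-.04),c01=(u<-.032)&(v>.04),c10=(u>.032)&(v<-.04),c11=(u>.032)&(v>.04)).items():
        print(nm,k.sum(),np.median(Ps[k,2]).round(4) if k.any() else None,end="; ")
    print()
E
python3 - <<'E'
from h import *
shot("top","t11.png"); s=st(); lidz(); lidz(n="scene")
W=cloud("top",shot("top")[1]); V=cloud("scene",shot("scene")[1])
for X in(W,V): print(rect(X,.40,.61,-.1,.09,.036,.07)[0])
cv2.imwrite("pics/h.png",cv2.resize(cv2.imread("pics/t11.png")[140:260,160:320],None,fx=4,fy=4,interpolation=cv2.INTER_CUBIC))
E
```

```text
t 30.65 p [0.404  0.1269 0.1534] q [6.085e-01 7.935e-01 0.000e+00 3.000e-04] J [ 0.06 -0.21  2.24 -0.    1.11 -0.2 ] F [0.6 0.1 0.1] op 0.002892214125134868 0.0
s0 154 0.0595; s1 143 0.0603; s2 119 0.0598; s3 118 0.0591; c00 123 0.0525; c01 131 0.0518; c10 105 0.0524; c11 103 0.0523; 
s0 65 0.0595; s1 65 0.0595; s2 81 0.0594; s3 63 0.0589; c00 104 0.0506; c01 46 0.0526; c10 38 0.053; c11 51 0.0527; 
((496.837890625, -23.33808135986328), (157.89129638671875, 120.56510162353516), 15.114009857177734)
((498.8254089355469, -24.57464599609375), (161.90370178222656, 124.36624145507812), 17.215383529663086)
```

View pics/h.png

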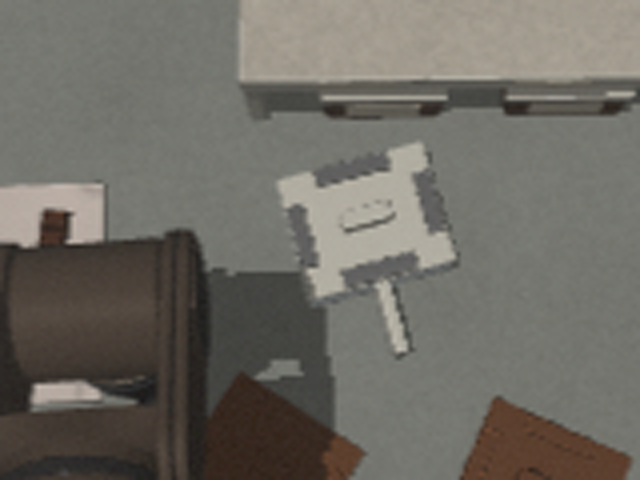

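The lid sits square and level on the tub rim (crop px 367,215), with all four grey strips up at z≈0.0595. Next, strip0.

Emit:
carry_out(deltas=[-0.045, 0.01, 0, 0, 0, 0, -0.1, 0.022, 0.0, 0, 0, 0, -0.15, 0.034, 0.02, 0, 0, 0, -0.169, 0.038, 0.06, 0, 0, 0, -0.169, 0.038, 0.085, 0, 0, 0], grip_force=60)

```text
time: 31.68
eef_pos: [0.4842, -0.0275, 0.0667]
tcp_rot: [0.609, 0.793, -0.0, -0.001]
contact_force: [-0.3, -0.1, -0.3]
opening: 0.001
finger_force: 0.0
```

Emit:
carry_out(deltas=[0, 0, 0, 0, 0, 0, 0, 0, 0.003, 0, 0, 0, 0, 0, 0.006, 0, 0, 0, 0, 0, 0.009, 0, 0, 0, 0, 0, 0.012, 0, 0, 0])

```text
time: 32.3
eef_pos: [0.4847, -0.0258, 0.0573]
tcp_rot: [0.608, 0.794, 0.0, 0.0]
contact_force: [-1.5, 1.1, 6.1]
opening: -0.001
finger_force: 3.2
```

Run:
```python
from h import *
shot("scene"); st()
```

```text
t 32.35 p [ 0.4847 -0.0258  0.0571] q [6.082e-01 7.938e-01 3.000e-04 4.000e-04] J [-0.26  0.09  2.15  0.    0.89 -0.53] F [-1.5  0.1  4.1] op 0.0013348280284418595 2.015427388250828
```

Emit:
carry_out(deltas=[0, 0, 0.001, 0, 0, 0, 0, 0, 0.002, 0, 0, 0, 0, 0, 0.003, 0, 0, 0, 0, 0, 0.004, 0, 0, 0, 0, 0, 0.004, 0, 0, 0])

```text
time: 32.98
eef_pos: [0.4847, -0.0258, 0.054]
tcp_rot: [0.608, 0.794, 0.0, 0.0]
contact_force: [-4.0, 1.2, 9.5]
opening: -0.004
finger_force: 4.7
```

Emit:
carry_out(deltas=[0, 0, 0.001, 0, 0, 0, 0, 0, 0.001, 0, 0, 0, 0, 0, 0.002, 0, 0, 0, 0, 0, 0.002, 0, 0, 0])

```text
time: 33.48
eef_pos: [0.4848, -0.0258, 0.0538]
tcp_rot: [0.608, 0.794, -0.0, -0.001]
contact_force: [-8.8, 1.2, 20.6]
opening: 0.0
finger_force: 10.6
```

Run:
```python
from h import *
shot("scene"); st()
```

```text
t 33.52 p [ 0.4848 -0.0258  0.0538] q [ 6.080e-01  7.939e-01 -3.000e-04 -6.000e-04] J [-0.26  0.1   2.15 -0.    0.89 -0.53] F [-9.1  2.3 21.9] op 0.001467024058280377 10.602234260877594
```

Emit:
carry_out(deltas=[0, 0, -0.035, 0, 0, 0, 0, 0, -0.035, 0, 0, 0, 0, 0.042, -0.035, 0, 0, 0, 0, 0.083, -0.035, 0, 0, 0, 0, 0.083, -0.02, 0, 0, 0])

```text
time: 34.15
eef_pos: [0.567, -0.0041, 0.0706]
tcp_rot: [0.608, 0.794, 0.001, 0.002]
contact_force: [0.3, 0.9, -0.2]
opening: -0.001
finger_force: 0.0
```

Emit:
carry_out(deltas=[0, 0, 0.004, 0, 0, 0, 0, 0, 0.009, 0, 0, 0, 0, 0, 0.012, 0, 0, 0, 0, 0, 0.014, 0, 0, 0, 0, 0, 0.016, 0, 0, 0])

```text
time: 34.78
eef_pos: [0.5635, -0.0045, 0.0554]
tcp_rot: [0.608, 0.794, -0.001, -0.001]
contact_force: [-4.2, 0.0, 5.7]
opening: 0.002
finger_force: 3.1
```

Emit:
carry_out(deltas=[0, 0, 0.002, 0, 0, 0, 0, 0, 0.003, 0, 0, 0, 0, 0, 0.004, 0, 0, 0, 0, 0, 0.004, 0, 0, 0])

```text
time: 35.28
eef_pos: [0.5638, -0.0045, 0.0539]
tcp_rot: [0.608, 0.794, -0.001, -0.001]
contact_force: [-10.2, 0.8, 18.5]
opening: 0.001
finger_force: 9.0
```

Run:
```python
from h import *
shot("scene"); st()
```

```text
t 35.33 p [ 0.5638 -0.0045  0.0539] q [ 0.6082  0.7938 -0.0008 -0.001 ] J [-0.19  0.26  1.97 -0.    0.92 -0.45] F [-9.6  0.9 18.2] op 0.002580011296848966 9.016956928535365
```

Emit:
carry_out(deltas=[0, 0, -0.03, 0, 0, 0, 0, 0, -0.035, 0, 0, 0, -0.026, -0.02, -0.035, 0, 0, 0, -0.053, -0.04, -0.035, 0, 0, 0, -0.053, -0.04, -0.02, 0, 0, 0])

```text
time: 35.95
eef_pos: [0.5395, -0.0676, 0.0705]
tcp_rot: [0.609, 0.793, 0.0, 0.001]
contact_force: [-0.0, -0.8, 0.1]
opening: -0.002
finger_force: 0.0
```

Emit:
carry_out(deltas=[0, 0, 0.004, 0, 0, 0, 0, 0, 0.009, 0, 0, 0, 0, 0, 0.012, 0, 0, 0, 0, 0, 0.014, 0, 0, 0, 0, 0, 0.016, 0, 0, 0])

```text
time: 36.58
eef_pos: [0.5394, -0.0651, 0.0551]
tcp_rot: [0.608, 0.794, -0.0, -0.001]
contact_force: [-3.5, 1.4, 6.3]
opening: 0.001
finger_force: 3.1
```

Emit:
carry_out(deltas=[0, 0, 0.002, 0, 0, 0, 0, 0, 0.003, 0, 0, 0, 0, 0, 0.004, 0, 0, 0, 0, 0, 0.004, 0, 0, 0])

```text
time: 37.08
eef_pos: [0.5395, -0.0651, 0.0538]
tcp_rot: [0.608, 0.794, -0.001, -0.002]
contact_force: [-9.9, 2.3, 19.7]
opening: 0.003
finger_force: 10.0
```

Run:
```python
from h import *
shot("scene"); s=st()
d=np.array(s["eef_pos"])[:2]-[.525,-.0157];print("u,v",d@[.9655,.2605],d@[-.2605,.9655])
```

```text
t 37.12 p [ 0.5395 -0.0652  0.0538] q [ 6.077e-01  7.941e-01 -6.000e-04 -1.500e-03] J [-0.31  0.22  2.02 -0.    0.91 -0.57] F [-9.9  2.1 19.1] op -0.004173181911460558 9.988996535539627
u,v 0.0011238331135044832 -0.05152665852939084
```

Emit:
carry_out(deltas=[0, 0, -0.03, 0, 0, 0, 0, 0, -0.038, 0, 0, 0, 0.05, -0.001, -0.038, 0, 0, 0, 0.103, -0.001, -0.036, 0, 0, 0, 0.103, -0.001, -0.02, 0, 0, 0])

```text
time: 37.75
eef_pos: [0.5112, 0.036, 0.0701]
tcp_rot: [0.606, 0.795, 0.0, 0.0]
contact_force: [0.6, 0.2, -0.8]
opening: 0.004
finger_force: 0.0
```

Emit:
carry_out(deltas=[0, 0, 0.004, 0, 0, 0, 0, 0, 0.009, 0, 0, 0, 0, 0, 0.012, 0, 0, 0, 0, 0, 0.014, 0, 0, 0, 0, 0, 0.016, 0, 0, 0])

```text
time: 38.38
eef_pos: [0.5121, 0.0324, 0.0553]
tcp_rot: [0.609, 0.793, -0.0, -0.0]
contact_force: [-3.2, -0.4, 5.3]
opening: 0.003
finger_force: 3.1
```

Emit:
carry_out(deltas=[0, 0, 0.002, 0, 0, 0, 0, 0, 0.003, 0, 0, 0, 0, 0, 0.004, 0, 0, 0, 0, 0, 0.004, 0, 0, 0])

```text
time: 38.88
eef_pos: [0.5122, 0.0324, 0.0538]
tcp_rot: [0.608, 0.794, -0.001, -0.001]
contact_force: [-10.2, -0.3, 19.3]
opening: 0.001
finger_force: 10.0
```

Emit:
carry_out(deltas=[0, 0, -0.03, 0, 0, 0, 0.03, -0.02, -0.09, 0, 0, 0, 0.08, -0.06, -0.09, 0, 0, 0, 0.12, -0.09, -0.09, 0, 0, 0, 0.12, -0.09, -0.09, 0, 0, 0])

```text
time: 39.5
eef_pos: [0.3913, 0.1269, 0.14]
tcp_rot: [0.607, 0.795, 0.0, -0.0]
contact_force: [1.0, 0.1, 0.9]
opening: 0.001
finger_force: 0.0
```

Run:
```python
from h import *
shot("scene"); shot("scene"); s=st()
lidz();lidz(n="scene")
for n in("top","scene"):
    for i in range(2): print(n,rect(cloud(n,shot(n)[1]),.40,.61,-.1,.09,.03,.09)[0])
s=st()
# shelf front, liner
W=cloud("top",shot("top","t12.png")[1]); img=cv2.imread("pics/t12.png").max(2)
V=cloud("scene",shot("scene","s12.png")[1]); im2=cv2.imread("pics/s12.png").max(2)
m=(img<55)&(abs(W[...,2])<.012)&(W[...,0]>.53)&(W[...,0]<.615)&(abs(W[...,1]+.34)<.1)
P=W[m]; print("liner front",cv2.minAreaRect((P[:,:2]*1000).astype(np.float32)),P.min(0),P.max(0))
m=(im2<60)&(abs(V[...,2])<.012)&(V[...,0]>.81)&(V[...,0]<.9)&(abs(V[...,1]+.34)<.1)
P=V[m]; print("liner back",cv2.minAreaRect((P[:,:2]*1000).astype(np.float32)))
for n,X in(("top",W),("scene",V)):
  for z in((.104,.118),(.107,.115)):
    r,P=rect(X,.5,.9,-.6,.15,*z); print(n,z,np.percentile(P[:,0],[0,.5,1,99,100]).round(4),np.percentile(P[:,1],[.2,99.8]).round(4))
    for y in(-.4,-.3,-.2,-.1,0): q=P[abs(P[:,1]-y)<.03,0]; print(np.sort(q)[:3].round(4),end=" ")
    print()
# neighbours
r,P=rect(W,.58,.64,-.27,.1,.03,.075); 
k=(P[:,2]>.03); ys=np.sort(P[k,1]); print("nb y",np.histogram(ys,bins=np.arange(-.27,.11,.02)),P[:,0].min())
```

```text
t 39.6 p [0.3942 0.1256 0.1408] q [6.082e-01 7.938e-01 5.000e-04 9.000e-04] J [ 0.06 -0.22  2.27 -0.    1.09 -0.2 ] F [ 0.3 -0.4  0. ] op 0.0004580864266085933 0.0
s0 149 0.0548; s1 148 0.0547; s2 114 0.0544; s3 119 0.0546; c00 125 0.0526; c01 129 0.0514; c10 105 0.0522; c11 105 0.0523; 
s0 65 0.0548; s1 58 0.0547; s2 67 0.0542; s3 42 0.0549; c00 102 0.0509; c01 44 0.0532; c10 38 0.0523; c11 54 0.0518; 
top ((496.9334411621094, -23.268112182617188), (159.03404235839844, 120.56855773925781), 15.032684326171875)
top ((496.9051208496094, -23.129379272460938), (159.391357421875, 120.75198364257812), 14.782331466674805)
scene ((498.114013671875, -22.968704223632812), (159.32899475097656, 128.40823364257812), 10.467880249023438)
scene ((497.7576904296875, -23.29363250732422), (161.627685546875, 126.90534210205078), 15.575067520141602)
t 40.1 p [0.3938 0.1255 0.1402] q [ 6.085e-01  7.935e-01 -1.000e-04 -1.000e-04] J [ 0.06 -0.22  2.27 -0.    1.09 -0.2 ] F [-0.9 -0.4 -0.2] op 0.002143540044549565 0.0
liner front ((589.1030883789062, -328.1166076660156), (116.58761596679688, 51.19635772705078
[... 543 characters left out ...]
 [0.6188 0.6188 0.6188] [0.6172 0.6172 0.6172] 
scene (0.104, 0.118) [0.6172 0.6196 0.6204 0.802  0.803 ] [-0.4403  0.0782]
[0.6184 0.6185 0.6185] [0.6209 0.6211 0.6211] [0.6192 0.6196 0.6197] [0.6185 0.62   0.6202] [0.6185 0.6195 0.6198] 
scene (0.107, 0.115) [0.6195 0.6203 0.6206 0.8019 0.803 ] [-0.44    0.0783]
[0.6205 0.6206 0.6208] [0.6209 0.6211 0.6211] [0.6197 0.6202 0.6205] [0.62   0.6202 0.6206] [0.6195 0.6198 0.6199] 
nb y (array([ 0,  2, 28, 30, 30, 34, 29,  2,  0, 17, 39, 41, 31, 29, 13,  0,  6,
       13]), array([-0.27, -0.25, -0.23, -0.21, -0.19, -0.17, -0.15, -0.13, -0.11,
       -0.09, -0.07, -0.05, -0.03, -0.01,  0.01,  0.03,  0.05,  0.07,
        0.09])) 0.5811454152897799
```

All four strips are down (z≈0.0547 against the plate's 0.0525). Next, grip the fin.

Run:
```python
from h import *
tubfit(N=3,z0=.044,z1=.054,c=(.5254,-.0156))
plan([(.4356,-.0397,.14,15),(.4356,-.0397,.06,15),(.4356,-.0397,.01,15)])
```

```text
top 770 [ 0.5247 -0.0154] 14.99 res mm 6.03
scene 322 [ 0.5259 -0.0161] 14.98 res mm 5.58
(0.4356, -0.0397, 0.14, 15) -> [-0.1707, -0.0024, 0.0003] [0.0, 0.0001, -1.5695]
(0.4356, -0.0397, 0.06, 15) -> [0.0, 0.0, 0.08] [0.0, 0.0, 0.0]
(0.4356, -0.0397, 0.01, 15) -> [0.0, 0.0, 0.05] [0.0, 0.0, 0.0]
```

Emit:
carry_out(deltas=[0, 0, -0.005, 0, 0, -0.16, 0, 0, -0.005, 0, 0, -0.34, 0, 0, -0.005, 0, 0, -0.52, 0, 0, -0.005, 0, 0, -0.7, 0, 0, -0.005, 0, 0, -0.785], grip=60)

```text
time: 41.12
eef_pos: [0.3936, 0.1258, 0.1453]
tcp_rot: [0.257, 0.966, -0.0, 0.0]
contact_force: [0.7, 1.1, 0.4]
opening: 0.602
finger_force: 0.0
```

Run:
```python
from h import *
shot("top");st()
plan([(.4356,-.0397,.14,15),(.4356,-.0397,.06,15),(.4356,-.0397,.01,15)])
```

```text
t 41.17 p [0.3936 0.1258 0.1454] q [2.562e-01 9.666e-01 0.000e+00 1.000e-04] J [ 0.06 -0.23  2.27 -0.    1.1  -0.99] F [-0.1 -0.4  0.1] op 0.602393968346602 0.0
(0.4356, -0.0397, 0.14, 15) -> [-0.1185, -0.123, 0.0054] [0.0, 0.0001, -0.7799]
(0.4356, -0.0397, 0.06, 15) -> [0.0, 0.0, 0.08] [0.0, 0.0, 0.0]
(0.4356, -0.0397, 0.01, 15) -> [0.0, 0.0, 0.05] [0.0, 0.0, 0.0]
```

Emit:
carry_out(deltas=[-0.02, -0.02, 0, 0, 0, -0.16, -0.045, -0.048, 0, 0, 0, -0.33, -0.07, -0.075, 0, 0, 0, -0.5, -0.1, -0.105, 0, 0, 0, -0.67, -0.1185, -0.123, 0.0, 0, 0, -0.78])

```text
time: 41.8
eef_pos: [0.4353, -0.0416, 0.1455]
tcp_rot: [-0.129, 0.992, -0.0, 0.0]
contact_force: [-0.3, -0.1, -0.2]
opening: 0.604
finger_force: 0.0
```

Emit:
carry_out(deltas=[0, 0, 0, 0, 0, 0, 0, 0, 0.04, 0, 0, 0, 0, 0, 0.07, 0, 0, 0, 0, 0, 0.07, 0, 0, 0])

```text
time: 42.3
eef_pos: [0.4323, -0.0383, 0.073]
tcp_rot: [-0.128, 0.992, 0.002, -0.003]
contact_force: [0.8, 0.0, 0.4]
opening: 0.6
finger_force: 0.0
```

Run:
```python
from h import *
shot("scene","s13.png");shot("scene");st()
cv2.imwrite("pics/i.png",cv2.resize(cv2.imread("pics/s13.png")[140:250,190:310],None,fx=5,fy=5,interpolation=cv2.INTER_CUBIC))
plan([(.4356,-.0397,.01,15)])
```

```text
t 42.4 p [ 0.4351 -0.0394  0.076 ] q [-1.282e-01  9.917e-01 -0.000e+00  2.000e-04] J [-0.32 -0.05  2.26  0.    0.93 -2.15] F [-0.4 -0.1 -0.1] op 0.599265881893154 0.0
(0.4356, -0.0397, 0.01, 15) -> [-0.0004, -0.0004, 0.066] [-0.0001, 0.0004, -0.0047]
```

View pics/i.png

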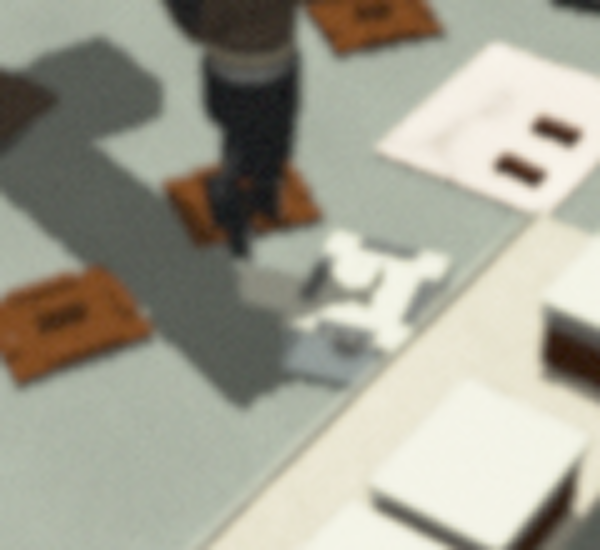

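The fingers hover astride the fin (crop px 255,265) and the closed tub sits intact. I descend and grip it.

Emit:
carry_out(deltas=[0, 0, 0.02, 0, 0, -0.005, 0, 0, 0.045, 0, 0, -0.005, 0, 0, 0.06, 0, 0, -0.005, 0, 0, 0.066, 0, 0, -0.005, 0, 0, 0.066, 0, 0, -0.005])

```text
time: 43.02
eef_pos: [0.4352, -0.04, 0.0097]
tcp_rot: [-0.131, 0.991, -0.0, 0.0]
contact_force: [0.4, 0.3, -0.6]
opening: 0.605
finger_force: 0.0
```

Emit:
carry_out(deltas=[0, 0, 0, 0, 0, 0, 0, 0, 0, 0, 0, 0, 0, 0, 0, 0, 0, 0, 0, 0, 0, 0, 0, 0, 0, 0, 0, 0, 0, 0], grip=2, grip_force=50)

```text
time: 43.65
eef_pos: [0.4352, -0.0398, 0.01]
tcp_rot: [-0.131, 0.991, 0.0, 0.0]
contact_force: [-1.7, 2.4, 5.9]
opening: 0.133
finger_force: 49.1
```

Run:
```python
from h import *
shot("top");s=st()
x,y,z=s["eef_pos"]
plan([(.452,-.33,.0105,0)])
```

```text
t 43.7 p [ 0.4352 -0.0398  0.01  ] q [-1.309e-01  9.914e-01  1.000e-04  2.000e-04] J [-0.32  0.09  2.28  0.    0.78 -2.16] F [-2.3  2.4  5.3] op 0.13483670470671927 49.125927686691284
(0.452, -0.33, 0.0105, 0) -> [0.0591, -0.2846, -0.0005] [0.0002, 0.0004, 0.2626]
```

Emit:
carry_out(deltas=[0.002, -0.0085, 0, 0, 0, 0.008, 0.005, -0.023, 0, 0, 0, 0.021, 0.009, -0.043, 0, 0, 0, 0.039, 0.0135, -0.0655, 0, 0, 0, 0.06, 0.018, -0.088, 0, 0, 0, 0.081])

```text
time: 44.32
eef_pos: [0.4407, -0.1293, 0.01]
tcp_rot: [-0.091, 0.996, 0.001, 0.0]
contact_force: [0.5, 7.2, 7.2]
opening: 0.136
finger_force: 50.1
```

Run:
```python
from h import *
shot("top");st()
W=cloud("top",shot("top")[1]); print(rect(W,.40,.61,-.25,.02,.035,.07)[0])
plan([(.452,-.33,.0102,0)])
```

```text
t 44.38 p [ 0.4416 -0.1323  0.0103] q [-0.0897  0.996  -0.0011  0.0011] J [-0.51  0.13  2.22 -0.    0.78 -2.26] F [ 0.1 -4.  -2.5] op 0.13078163832281092 48.792428970336914
((534.0069580078125, -118.24104309082031), (99.25228881835938, 122.37505340576172), 10.450119018554688)
(0.452, -0.33, 0.0102, 0) -> [0.0248, -0.1969, 0.0004] [-0.0028, 0.0024, 0.1785]
```

Emit:
carry_out(deltas=[0.002, -0.015, 0, 0, 0, 0.014, 0.005, -0.04, 0, 0, 0, 0.037, 0.0085, -0.067, 0, 0, 0, 0.062, 0.012, -0.094, 0, 0, 0, 0.087, 0.015, -0.12, 0, 0, 0, 0.11])

```text
time: 45.05
eef_pos: [0.4475, -0.2491, 0.01]
tcp_rot: [-0.036, 0.999, 0.002, -0.0]
contact_force: [1.0, 8.5, 9.1]
opening: 0.132
finger_force: 51.9
```

Run:
```python
from h import *
shot("top");shot("top");st()
plan([(.452,-.33,.0102,0)])
```

```text
t 45.15 p [ 0.4482 -0.2525  0.01  ] q [-0.0345  0.9994 -0.0015  0.0012] J [-0.71  0.24  2.1  -0.    0.8  -2.35] F [-0.  -6.5  5.7] op 0.1365801651129272 50.307286977767944
(0.452, -0.33, 0.0102, 0) -> [0.0015, -0.0776, 0.0] [-0.003, 0.0024, 0.069]
```

Emit:
carry_out(deltas=[0.0005, -0.012, 0, 0, 0, 0.012, 0.001, -0.035, 0, 0, 0, 0.033, 0.0013, -0.06, 0, 0, 0, 0.055, 0.0015, -0.0776, 0, 0, 0, 0.07, 0.0015, -0.0776, 0, 0, 0, 0.07])

```text
time: 45.78
eef_pos: [0.4521, -0.3287, 0.0101]
tcp_rot: [-0.001, 1.0, -0.001, 0.001]
contact_force: [0.2, -3.8, 3.8]
opening: 0.134
finger_force: 50.0
```

Run:
```python
from h import *
shot("top");shot("top");st()
for i in range(3):
    W=cloud("top",shot("top","t14.png")[1]); V=cloud("scene",shot("scene")[1])
    print(rect(W,.47,.605,-.41,-.25,.044,.075)[0],rect(V,.40,.605,-.41,-.25,.03,.075)[0])
img=cv2.imread("pics/t14.png")
cv2.imwrite("pics/j.png",cv2.resize(img[130:250,270:430],None,fx=5,fy=5,interpolation=cv2.INTER_CUBIC))
```

```text
t 45.88 p [ 0.452  -0.3286  0.0101] q [-4.0e-04  1.0e+00 -1.3e-03  1.1e-03] J [-0.81  0.32  1.99 -0.    0.83 -2.38] F [ 1.7 -4.1  3.2] op 0.13335923804924382 49.95574772357941
((544.222412109375, -330.12005615234375), (121.79303741455078, 98.72975158691406), 89.41526794433594) ((508.54449462890625, -332.54345703125), (141.6425018310547, 121.83621978759766), 0.13729724287986755)
((543.919677734375, -329.5085144042969), (121.55370330810547, 99.05436706542969), 88.6182861328125) ((508.298095703125, -332.5743103027344), (141.24232482910156, 121.76223754882812), 0.23372216522693634)
((544.0548095703125, -329.688232421875), (122.26892852783203, 98.3362808227539), 89.05433654785156) ((508.932373046875, -332.68768310546875), (139.91993713378906, 122.57000732421875), 0.14454765617847443)
```

View pics/j.png

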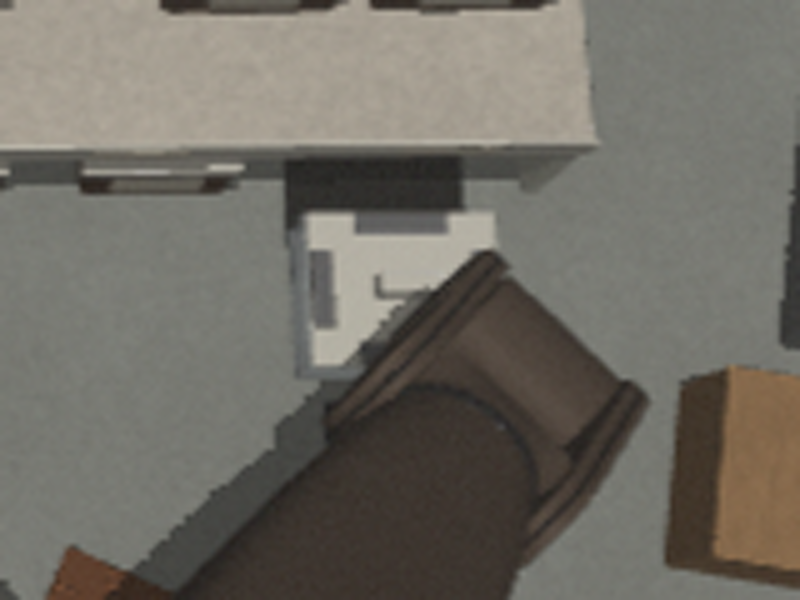

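The tub now stands before the slot, square (lid at crop px 400,290), with the liner's visible part spanning columns 286–464. I get the slot's pose from subpixel liner and shelf edges in the first picture.

Run:
```python
from h import *
def edges(n,f,z,fixed,pts,axis):
    g=cv2.cvtColor(cv2.imread(f),cv2.COLOR_BGR2GRAY).astype(float)
    K,E=cam(n); out=[]
    for f0 in fixed:
        W=np.array([[a,f0,z] if axis==0 else [f0,a,z] for a in pts]); C=W@E[:3,:3].T+E[:3,3]
        u=(C[:,0]/C[:,2]*K[0,0]+K[0,2]).astype(np.float32); v=(C[:,1]/C[:,2]*K[1,1]+K[1,2]).astype(np.float32)
        p=cv2.remap(g.astype(np.float32),u[None],v[None],cv2.INTER_LINEAR)[0]
        d=np.gradient(cv2.GaussianBlur(p[None],(9,1),2)[0]); i,j=d.argmin(),d.argmax(); out.append((pts[i],pts[j],d[i].round(1),d[j].round(1)))
    return np.array(out).round(4)
A="pics/top0.png"; B="pics/scene0.png"
print("top liner y",edges("top",A,0,[.575,.585,.595],np.arange(-.42,-.24,.0005),1))
print("top liner front x",edges("top",A,0,[-.36,-.33,-.30],np.arange(.53,.6,.0005),0))
print("scene liner y",edges("scene",B,0,[.82,.825,.83],np.arange(-.42,-.24,.0005),1))
print("scene liner back x",edges("scene",B,0,[-.36,-.33,-.30],np.arange(.82,.87,.0005),0))
print("top shelf front z.111",edges("top",A,.111,[-.36,-.3,-.2,-.1,0],np.arange(.605,.64,.0005),0))
print("scene shelf front",edges("scene",B,.111,[-.36,-.3,-.2,-.1,0],np.arange(.605,.64,.0005),0))
print("top shelf back",edges("top",A,.111,[-.4,-.115,-.1],np.arange(.78,.83,.0005),0)); print("scene shelf back",edges("scene",B,.111,[-.4,-.1,-.08],np.arange(.78,.83,.0005),0))
print("tub sides z.048 now top",edges("top","pics/t14.png",.052,[.57,.575],np.arange(-.42,-.24,.0005),1))
```

```text
top liner y [[-0.3905 -0.2705 -5.7     7.7   ]
 [-0.389  -0.271  -5.1     6.4   ]
 [-0.389  -0.268  -4.9     6.1   ]]
top liner front x [[ 0.5635  0.5905 -8.4     0.6   ]
 [ 0.5635  0.5805 -8.6     0.7   ]
 [ 0.5635  0.5535 -5.6     0.5   ]]
scene liner y [[-0.3885 -0.27   -5.2     5.    ]
 [-0.3875 -0.2705 -6.6     5.3   ]
 [-0.387  -0.269  -6.4     5.4   ]]
scene liner back x [[ 0.8575  0.84   -0.5     7.4   ]
 [ 0.852   0.84   -0.1     6.9   ]
 [ 0.828   0.84   -0.2     7.    ]]
top shelf front z.111 [[ 0.6265  0.6225 -1.7    10.5   ]
 [ 0.627   0.623  -1.      7.5   ]
 [ 0.6115  0.6215 -2.9     5.8   ]
 [ 0.6255  0.6215 -1.3    10.4   ]
 [ 0.61    0.6065 -7.7     9.1   ]]
scene shelf front [[ 0.6165  0.6235 -1.5     3.8   ]
 [ 0.616   0.6235 -1.6     3.8   ]
 [ 0.616   0.624  -1.2     3.5   ]
 [ 0.6145  0.623  -0.8     2.7   ]
 [ 0.614   0.623  -1.1     3.2   ]]
top shelf back [[ 0.787   0.828  -0.5     0.4   ]
 [ 0.7995  0.793  -3.4     0.6   ]
 [ 0.8     0.793  -3.2     0.5   ]]
scene shelf back [[ 0.8075  0.7935 -5.4     5.    ]
 [ 0.802   0.824  -6.6     0.4   ]
 [ 0.8     0.828  -2.9     0.4   ]]
tub sides z.048 now top [[-0.2865 -0.3775 -5.      4.2   ]
 [-0.2725 -0.257  -5.4     3.6   ]]
```

Emit:
carry_out(deltas=[-0.006, 0, 0, 0, 0, 0, -0.02, 0, 0, 0, 0, 0, -0.04, 0, 0, 0, 0, 0, -0.055, 0, 0, 0, 0, 0, -0.06, 0, 0, 0, 0, 0])

```text
time: 46.8
eef_pos: [0.5086, -0.327, 0.01]
tcp_rot: [-0.002, 1.0, 0.001, -0.005]
contact_force: [-12.1, 0.4, 16.2]
opening: 0.134
finger_force: 52.0
```

Emit:
carry_out(deltas=[0, 0, 0, 0, 0, 0, 0, 0, 0, 0, 0, 0])

```text
time: 47.05
eef_pos: [0.5091, -0.3271, 0.01]
tcp_rot: [-0.002, 1.0, 0.001, -0.003]
contact_force: [-6.6, -0.7, 12.9]
opening: 0.132
finger_force: 51.5
```

Emit:
carry_out(deltas=[0, 0, 0, 0, 0, 0, 0, 0, 0, 0, 0, 0, 0, 0, 0, 0, 0, 0, 0, 0, 0, 0, 0, 0], grip=55)

```text
time: 47.55
eef_pos: [0.5108, -0.3273, 0.0087]
tcp_rot: [-0.001, 1.0, 0.001, -0.001]
contact_force: [0.0, -1.2, -0.2]
opening: 0.549
finger_force: 0.0
```

Emit:
carry_out(deltas=[0.001, 0, -0.002, 0, -0.09, 0, 0.002, 0, -0.003, 0, -0.18, 0, 0.003, 0, -0.003, 0, -0.27, 0, 0.003, 0, -0.003, 0, -0.35, 0, 0.003, 0, -0.003, 0, -0.35, 0])

```text
time: 48.18
eef_pos: [0.5069, -0.3273, 0.0115]
tcp_rot: [0.0, 0.985, 0.001, 0.173]
contact_force: [-0.8, 0.6, -0.5]
opening: 0.547
finger_force: 0.0
```

Run:
```python
from h import *
shot("top");shot("top");s=st(); p=s["eef_pos"]
for i in range(2):
    W=cloud("top",shot("top","t15.png")[1]); V=cloud("scene",shot("scene","s15.png")[1])
    print(rect(W,.47,.64,-.41,-.25,.04,.07)[0],rect(V,.40,.615,-.41,-.25,.03,.07)[0])
b=[cv2.resize(cv2.imread("pics/t15.png")[140:240,290:390],None,fx=4,fy=4),cv2.resize(cv2.imread("pics/s15.png")[190:290,180:280],None,fx=4,fy=4)]
cv2.imwrite("pics/k.png",np.hstack(b))
plan([(p[0]+.067,p[1],.012,0,20)])
```

```text
t 48.27 p [ 0.5083 -0.328   0.0125] q [-5.000e-04  9.848e-01  1.000e-04  1.736e-01] J [-0.85  0.3   2.05  0.47  0.61 -2.78] F [ 0.1 -0.  -0.3] op 0.5538209441454603 0.0
((560.1851806640625, -330.1758728027344), (146.7007293701172, 123.73371887207031), 0.5543596744537354) ((528.658935546875, -330.139892578125), (103.8389892578125, 122.30436706542969), 0.4848253130912781)
((562.2044677734375, -329.7354736328125), (144.8049774169922, 123.28500366210938), 0.23854310810565948) ((527.4044189453125, -330.2701110839844), (104.15782928466797, 119.95685577392578), 0.4729961156845093)
(np.float64(0.5752547589496935), np.float64(-0.3279856690316731), 0.012, 0, 20) -> [-0.0622, -0.0002, 0.0234] [0.0001, 0.001, 0.002]
```

View pics/k.png

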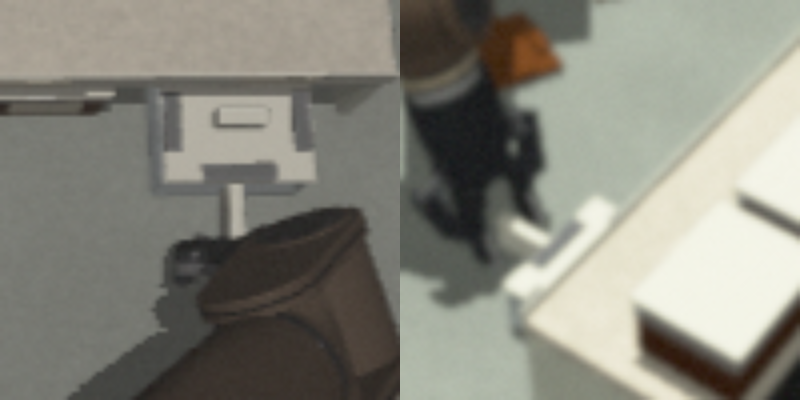

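The tilted gripper (leaning away from the shelf) still straddles the fin, and the tub is half under the shelf and square. I regrip, then measure the front wall.

Emit:
carry_out(deltas=[0, 0, 0, 0, 0, 0, 0, 0, 0, 0, 0, 0, 0, 0, 0, 0, 0, 0, 0, 0, 0, 0, 0, 0, 0, 0, 0, 0, 0, 0], grip=2, grip_force=50)

```text
time: 49.1
eef_pos: [0.5083, -0.3276, 0.0125]
tcp_rot: [-0.001, 0.985, 0.0, 0.174]
contact_force: [1.6, 1.7, 1.6]
opening: 0.129
finger_force: 50.1
```

```bash
cat >> h.py <<'E'
def front(N=3):
    for n in("top","scene"):
        F=[];Y=[]
        for i in range(N):
            W=cloud(n,shot(n)[1]); P=rect(W,.48,.66,-.41,-.25,.046,.058)[1]
            F.append([np.percentile(P[abs(P[:,1]+.329+s)<.012,0],5) if (abs(P[:,1]+.329+s)<.012).any() else np.nan for s in(-.045,.045)])
            Q=P[P[:,0]<P[:,0].min()+.03]; Y.append([np.percentile(P[:,1],1),np.percentile(P[:,1],99)])
        F=np.mean(F,0);Y=np.mean(Y,0); print(n,"front x at y+,-",F.round(4),"yaw deg",np.degrees((F[1]-F[0])/.09).round(2),"y",Y.round(4),"mid",Y.mean().round(4))
E
python3 - <<'E'
from h import *
s=st(); p=s["eef_pos"]; front(); s=st()
plan([(p[0]+.06,p[1]-.001,p[2],0,20)])
E
```

```text
t 49.1 p [ 0.5083 -0.3276  0.0125] q [-8.000e-04  9.847e-01  3.000e-04  1.742e-01] J [-0.85  0.3   2.05  0.47  0.61 -2.78] F [1.6 1.7 1.6] op 0.12925992725675356 50.146340131759644
top front x at y+,- [0.5563 0.5553] yaw deg -0.62 y [-0.3896 -0.2691] mid -0.3293
scene front x at y+,- [0.554 0.553] yaw deg -0.69 y [-0.3899 -0.2726] mid -0.3313
t 49.4 p [ 0.5083 -0.3277  0.0125] q [-7.000e-04  9.847e-01  2.000e-04  1.742e-01] J [-0.85  0.3   2.05  0.47  0.61 -2.78] F [1.  2.1 2.8] op 0.12999064559040543 50.233914256095886
(np.float64(0.5683063628539828), np.float64(-0.3286449766736332), np.float64(0.012453299548505211), 0, 20) -> [-0.0563, -0.0011, 0.0206] [0.0007, 0.0012, 0.0013]
```

Emit:
carry_out(deltas=[-0.006, 0, 0.002, 0, 0, 0, -0.018, 0, 0.0066, 0, 0, 0, -0.034, 0, 0.0124, 0, 0, 0, -0.05, 0, 0.0182, 0, 0, 0, -0.06, 0, 0.0218, 0, 0, 0])

```text
time: 50.02
eef_pos: [0.5717, -0.3285, 0.0125]
tcp_rot: [-0.0, 0.985, -0.0, 0.174]
contact_force: [-6.7, -0.3, 5.9]
opening: 0.136
finger_force: 51.2
```

Emit:
carry_out(deltas=[0, 0, 0, 0, 0, 0, 0, 0, 0, 0, 0, 0, 0, 0, 0, 0, 0, 0])

```text
time: 50.4
eef_pos: [0.5721, -0.3281, 0.0125]
tcp_rot: [-0.0, 0.985, -0.0, 0.175]
contact_force: [3.2, -1.0, -1.2]
opening: 0.132
finger_force: 49.7
```

Run:
```python
from h import *
s=st(); front(); s=st()
```

```text
t 50.4 p [ 0.5721 -0.3281  0.0125] q [-1.000e-04  9.847e-01 -3.000e-04  1.745e-01] J [-0.77  0.39  1.92  0.43  0.61 -2.66] F [ 3.2 -1.  -1.2] op 0.13176675191977458 49.66853678226471
top front x at y+,- [0.6167 0.616 ] yaw deg -0.45 y [-0.3905 -0.2715] mid -0.331
scene front x at y+,- [   nan 0.5501] yaw deg nan y [-0.3595 -0.3085] mid -0.334
t 50.7 p [ 0.572  -0.328   0.0125] q [-3.000e-04  9.847e-01 -1.000e-04  1.743e-01] J [-0.77  0.39  1.92  0.43  0.61 -2.66] F [ 2.6 -1.8 -1.6] op 0.1299971006917535 49.671581983566284
```

Emit:
carry_out(deltas=[-0.0015, 0, 0.0005, -0.001, 0, -0.003, -0.003, 0, 0.0011, -0.002, 0, -0.006, -0.0045, 0, 0.0016, -0.003, 0, -0.0085, -0.0047, 0, 0.0017, -0.003, 0, -0.0085, -0.0047, 0, 0.0017, -0.003, 0, -0.0085])

```text
time: 51.32
eef_pos: [0.5759, -0.3279, 0.0125]
tcp_rot: [-0.005, 0.985, 0.001, 0.173]
contact_force: [-5.6, -1.1, 4.1]
opening: 0.128
finger_force: 50.9
```

Run:
```python
from h import *
s=st(); front(); s=st(); shot("top","t16.png"); shot("scene","s16.png")
cv2.imwrite("pics/l.png",cv2.resize(cv2.imread("pics/t16.png")[145:215,300:400],None,fx=8,fy=8,interpolation=cv2.INTER_CUBIC))
```

```text
t 51.33 p [ 0.5759 -0.3279  0.0125] q [-0.0055  0.9849  0.0011  0.1732] J [-0.76  0.4   1.91  0.42  0.62 -2.66] F [-5.6 -1.1  4.1] op 0.12812097481523438 50.86734116077423
top front x at y+,- [0.62   0.6214] yaw deg 0.87 y [-0.3903 -0.2707] mid -0.3305
scene front x at y+,- [nan nan] yaw deg nan y [-0.3536 -0.3112] mid -0.3324
t 51.62 p [ 0.5759 -0.3279  0.0125] q [-0.0054  0.9849  0.0011  0.1732] J [-0.76  0.4   1.91  0.42  0.62 -2.66] F [-4.9 -0.4  4.4] op 0.13214224714789166 50.86814045906067
```

View pics/l.png

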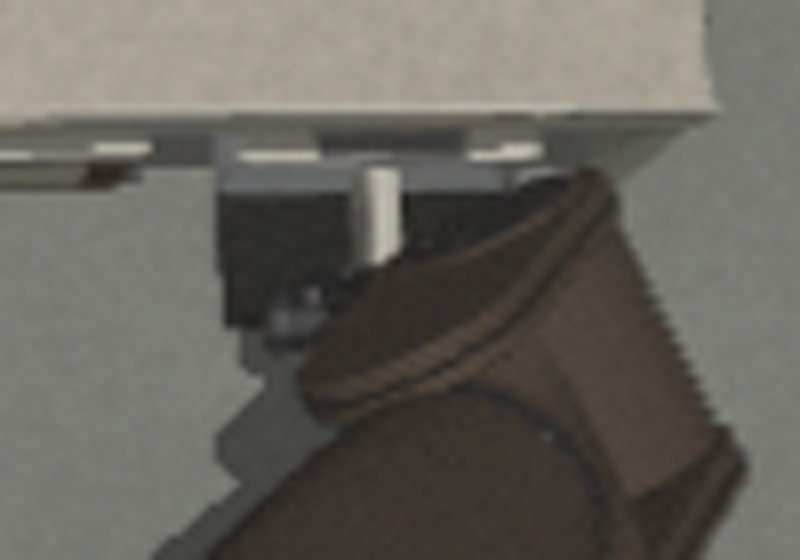

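The tub is almost home on the liner, with its foot edge at crop row ≈192, lid edge ≈160 and fin sticking out (380,215). I measure the edges at subpixel level.

Run:
```python
from h import *
g=cv2.cvtColor(cv2.imread("pics/t16.png"),cv2.COLOR_BGR2GRAY).astype(np.float32); K,E=cam("top")
def prof(pts):
    C=np.array(pts)@E[:3,:3].T+E[:3,3]; u=C[:,0]/C[:,2]*K[0,0]+K[0,2]; v=C[:,1]/C[:,2]*K[1,1]+K[1,2]
    p=cv2.remap(g,u[None].astype(np.float32),v[None].astype(np.float32),cv2.INTER_LINEAR)[0]
    return np.gradient(cv2.GaussianBlur(p[None],(9,1),2)[0])
X=np.arange(.6,.645,.0005)
for y in(-.285,-.295,-.305,-.315,-.345,-.355,-.365,-.372):
    d=prof([[x,y,0.0] for x in X]); print("foot",y,X[d.argmax()].round(4),d.max().round(1),end="  ")
    d=prof([[x,y,.052] for x in X]); print("lid",X[d.argmax()].round(4),d.max().round(1))
X=np.arange(.605,.64,.0005)
for y in(-.38,-.34,-.30,-.26):
    d=prof([[x,y,.111] for x in X]); print("shelf",y,X[d.argmax()].round(4))
Y=np.arange(-.42,-.24,.0005)
for x in(.585,.595): d=prof([[x,y,0] for y in Y]); print("liner left edge",Y[d.argmax()])
for x in(.623,.628): 
    d=prof([[x,y,.03] for y in Y]); print("tub side y",Y[d.argmax()],Y[d.argmin()])
```

```text
foot -0.285 0.636 7.1  lid 0.6415 8.1
foot -0.295 0.636 7.4  lid 0.6415 7.9
foot -0.305 0.636 7.1  lid 0.641 8.2
foot -0.315 0.6225 6.9  lid 0.641 8.2
foot -0.345 0.608 1.3  lid 0.641 7.8
foot -0.355 0.622 6.2  lid 0.641 8.4
foot -0.365 0.622 6.6  lid 0.6205 9.9
foot -0.372 0.622 6.2  lid 0.6205 10.9
shelf -0.38 0.6225
shelf -0.34 0.6225
shelf -0.3 0.623
shelf -0.26 0.6235
liner left edge -0.27049999999999985
liner left edge -0.3449999999999999
tub side y -0.3389999999999999 -0.3259999999999999
tub side y -0.39849999999999997 -0.36899999999999994
```

The foot edge sits at x≈0.622 (shelf front edge 0.6225), square and centred on the liner within about 1 mm. I release and back off.

Emit:
carry_out(deltas=[0, 0, 0, 0, 0, 0, 0, 0, 0, 0, 0, 0, 0, 0, 0, 0, 0, 0, 0, 0, 0, 0, 0, 0], grip=50)

```text
time: 52.22
eef_pos: [0.577, -0.3274, 0.0122]
tcp_rot: [-0.005, 0.985, 0.001, 0.174]
contact_force: [0.4, 0.2, -0.2]
opening: 0.497
finger_force: 0.0
```

Emit:
carry_out(deltas=[0.019, 0, -0.007, 0, 0, 0, 0.042, 0, -0.015, 0, 0, 0, 0.066, 0, -0.024, 0, 0, 0, 0.09, 0, -0.033, 0, 0, 0, 0.09, 0, -0.033, 0, 0, 0])

```text
time: 52.85
eef_pos: [0.481, -0.328, 0.013]
tcp_rot: [-0.004, 0.985, 0.001, 0.173]
contact_force: [0.6, -0.5, 0.1]
opening: 0.503
finger_force: 0.0
```

Emit:
carry_out(deltas=[-0.01, 0, -0.03, 0, 0, 0, -0.027, 0, -0.075, 0, 0.05, 0, -0.045, 0.03, -0.122, 0, 0.1, 0, -0.045, 0.07, -0.122, 0, 0.2, 0, -0.045, 0.12, -0.122, 0, 0.2, 0])

```text
time: 53.48
eef_pos: [0.4844, -0.208, 0.1459]
tcp_rot: [-0.005, 0.997, -0.001, 0.076]
contact_force: [0.3, 0.5, 0.4]
opening: 0.501
finger_force: 0.0
```

Run:
```python
from h import *
shot("top");s=st(); front(); shot("top","t17.png"); shot("scene","s17.png")
cv2.imwrite("pics/m.png",np.hstack([cv2.resize(cv2.imread("pics/t17.png")[110:290,80:430],None,fx=1.7,fy=2.2)[:, :],]))
g=cv2.cvtColor(cv2.imread("pics/t17.png"),cv2.COLOR_BGR2GRAY).astype(np.float32); K,E=cam("top")
X=np.arange(.6,.63,.0005)
for y in(-.285,-.3,-.345,-.36,-.372):
  for z in(0,.052):
    C=np.array([[x,y,z] for x in X])@E[:3,:3].T+E[:3,3]; u=C[:,0]/C[:,2]*K[0,0]+K[0,2]; v=C[:,1]/C[:,2]*K[1,1]+K[1,2]
    p=cv2.remap(g,u[None].astype(np.float32),v[None].astype(np.float32),cv2.INTER_LINEAR)[0]; d=np.gradient(cv2.GaussianBlur(p[None],(9,1),2)[0]); print(y,z,X[d.argmax()].round(4),d.max().round(1),end="; ")
W=cloud("top",shot("top")[1]); a=np.load("top0.npy")
for nm,b in dict(jar=(.6,.75,.3,.45,.09,.13),bars=(.48,.56,.2,.34,.014,.03),roll=(.74,.85,.13,.27,.02,.04),nbs=(.58,.64,-.25,.02,.04,.075),carton=(.35,.5,-.65,-.45,.07,.09)).items():
    f=lambda Z:np.mean(rect(Z,*b)[1],0).round(3); print(nm,f(a),f(W))
```

```text
t 53.52 p [ 0.4824 -0.2018  0.1437] q [-0.0064  0.9973  0.0021  0.0737] J [-0.63 -0.03  2.1   0.11  0.96 -2.28] F [-0.4  4.8 -0.8] op 0.4995805719465298 0.0
top front x at y+,- [0.6198 0.6213] yaw deg 0.93 y [-0.3903 -0.2711] mid -0.3307
scene front x at y+,- [nan nan] yaw deg nan y [-0.3315 -0.3287] mid -0.3301
-0.285 0 0.6225 4.5; -0.285 0.052 0.621 7.4; -0.3 0 0.6225 4.7; -0.3 0.052 0.608 5.7; -0.345 0 0.608 1.1; -0.345 0.052 0.6075 5.8; -0.36 0 0.622 5.7; -0.36 0.052 0.6075 6.6; -0.372 0 0.622 6.0; -0.372 0.052 0.6205 10.3; jar [0.677 0.39  0.109] [0.677 0.391 0.109]
bars [0.516 0.274 0.02 ] [0.515 0.275 0.02 ]
roll [0.772 0.188 0.03 ] [0.773 0.188 0.029]
nbs [ 0.621 -0.099  0.058] [ 0.623 -0.104  0.058]
carton [ 0.424 -0.561  0.081] [ 0.423 -0.561  0.081]
```

View pics/m.png

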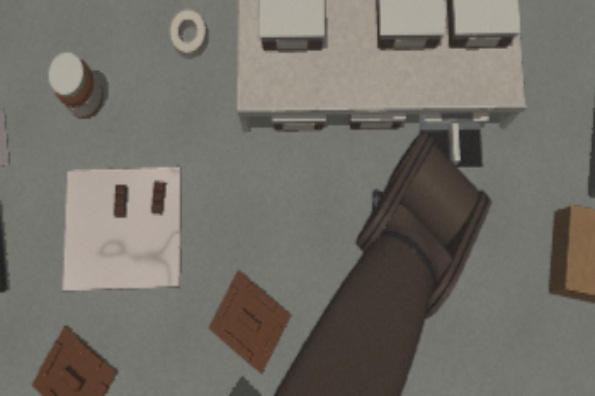

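The tub stands on the liner, flush and square, with its fin out (px 455,143), and nothing else has moved. I let the arm settle clear and hand in.

Emit:
carry_out(deltas=[0.02, 0.02, -0.03, 0, 0, 0, 0.02, 0.02, -0.03, 0, 0, 0, 0.02, 0.02, -0.03, 0, 0, 0, 0.02, 0.02, -0.03, 0, 0, 0])

```text
time: 54.48
eef_pos: [0.4573, -0.1887, 0.1693]
tcp_rot: [-0.004, 0.997, 0.0, 0.073]
contact_force: [0.4, -0.6, 0.4]
opening: 0.498
finger_force: 0.0
```

Run:
```python
from h import *
st(); print(ctrl.sign_off())
```

```text
t 54.48 p [ 0.4573 -0.1887  0.1693] q [-4.100e-03  9.973e-01  4.000e-04  7.330e-02] J [-0.64 -0.13  2.15  0.1   1.01 -2.27] F [ 0.4 -0.6  0.4] op 0.4981927215070624 0.0
the job is handed in; nothing more can be done
None
```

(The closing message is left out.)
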